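# Close a gel casting tray with its end gate and set the comb

## Task

Get the gel casting stand ready for pouring: take the plain end gate from the drying rack and slide it fully down into the grooves at the open end of the tray, then swing the cam lever all the way round so that it clamps the gate. After that slide the comb with the six broad teeth fully down into the pair of slots nearest the tray's closed end. Leave the fine-toothed comb in the rack and do not disturb the glassware around the work.

Things in the scene. Friction and masses are not known exactly. Their poses are not given: they have to be found in the camera images.
- casting_stand: Gel casting stand, fixed: grey base 132 x 210 mm with a clear open-topped tray. Origin on the table under the tray; y runs along the tray, closed end wall at y = +75 to +83 mm, open gate end at -y. Side walls at x = +-46 to +-56 mm, tops 58 mm and tray floor 18 mm above the table. Slots 9 mm wide, mouths rounded, cut into the side walls from above: at y = -68 (gate), -8 (not used), +48 mm (comb).
- gate_seat (a point): Point on the tray floor midway between the two gate grooves, 18 mm above the table; the seated gate's origin belongs here. Grooves 9 mm wide run down to the tray floor; grey cheeks close them outside, 112 mm apart. Axes as the stand's: the seated gate's faces look along y, its length lies along x.
- comb_seat (a point): Point midway between the two comb slots nearest the closed end, 21 mm above the table (3 mm above the tray floor); the seated broad comb's origin belongs here. The slots are 9 mm wide, 18 mm deep, with sills 40 mm above the table. Axes as the stand's: the seated comb's faces look along y, its length lies along x.
- cam_lever (a joint): Cam lever at the gate end, rad: 0 = open (points to the stand's -y, away from the tray), 1.57 = locked (points to the stand's -x, parallel to the gate), stop at 1.60. Locks clockwise seen from above; vertical axis; stays where left (about 1.5 N at the knob). An eccentric disc under it pushes the gate against the tray; turned before the gate is in, it blocks the groove.
- lever_knob (a point): Centre of the lever's upright black round knob at the height to grip, 72 mm above the table; knob 17 mm in diameter, from 48 to 84 mm above the table, 85 mm from the pivot. The flat lever arm lies under it, 42 to 48 mm above the table.
- cam_pivot (a point): Point on the cam lever's vertical axis, 72 mm above the table; axes as those of the stand.
- drying_rack: Aluminium drying rack, fixed, 112 x 170 mm, 32 mm high. Origin at the centre of its underside. Three cross slots, 9 mm wide, at y = -58, 0 and +58 mm hold the gate and two combs upright, in any order; slot floor 6 mm above the table, pieces lengthwise along the rack's x.
- end_gate: End gate: plain white plate without teeth, 104 mm long (x), 6 mm thick (y), 46 mm high, rounded lower corners; on top a short central grip bar 56 mm long, 12 mm thick, from 45 to 69 mm above the origin. Origin at the centre of its lower edge, z up; about 60 g. Same both ways round.
- broad_comb: White comb, 116 mm long (x), 6 mm thick (y): six teeth 9 mm wide, 19 mm long over the middle 84 mm; above them a 116 mm web (19 to 45 mm above the origin) whose ends drop into the slots and rest on the sills; on top a full-length plain grip bar 12 mm thick (45 to 67 mm). Origin at the centre of the tooth tips, z up; about 60 g. Same both ways round.
- fine_comb: Comb with twelve fine teeth (4 mm wide), otherwise like the broad comb but with two upright steel thumbscrews (14 mm wide, 9 mm high) on top of its grip bar near the ends. It stays in the rack. Origin at the centre of the tooth tips, z up.
- petri_dish: Petri dish, 74 mm across, 18 mm high, bystander. Origin at the centre of its underside.
- beaker: Small beaker, 45 mm across, 57 mm high, bystander. Origin at the centre of its underside.
- weighing_vial: Small vial, 31 mm across, 42 mm high, bystander. Origin at the centre of its underside.
Things that resemble listed ones, but are neither listed nor needed, are in the scene too. What is shaped like the end_gate but brown is not meant.

How it is judged (in metres and radians):
On the way, in this order (a step that is already met when the one before it is completed fails the run):
1. the end gate stands fully down in the gate grooves (x of end_gate in the frame of gate_seat between -0.006 and 0.006 m and y of end_gate in the frame of gate_seat between -0.0035 and 0.0035 m and z of end_gate in the frame of gate_seat between -0.004 and 0.004 m and angle between end_gate's own z axis and vertical below 0.09 rad and angle between the y axis of end_gate and the y axis of gate_seat, either way round below 0.08 rad), for 0.2 s.
2. the cam lever is swung to locked with the gate still seated (all of step 1 and value of joint cam_lever above 1.35 rad), for 0.2 s.
3. the broad comb sits fully down in the slots nearest the closed end (all of step 2 and x of broad_comb in the frame of comb_seat between -0.007 and 0.007 m and y of broad_comb in the frame of comb_seat between -0.0035 and 0.0035 m and z of broad_comb in the frame of comb_seat between -0.004 and 0.004 m and angle between broad_comb's own z axis and vertical below 0.09 rad and angle between the y axis of broad_comb and the y axis of comb_seat, either way round below 0.08 rad), for 0.2 s.
At the end, for the whole second after the job is handed in: Gate down in its grooves and broad comb down in the slots nearest the closed end (origins within 4 mm in height, 3.5 mm across, 6 and 7 mm lengthwise of their seats; upright to 0.09, aligned to 0.08 rad), lever past 1.35 rad, both released and at rest, fine comb within 20 mm of its start (all of step 3 and linear speed of each of end_gate, broad_comb below 0.02 m/s and contact force between the fingers and end_gate below 0.2 N and contact force between the fingers and broad_comb below 0.2 N and distance of fine_comb from where it was at the start of the episode below 0.02 m); the robot touches nothing.
It fails at once if the fine comb is taken out of the rack (distance of fine_comb from where it was at the start of the episode above 0.03 m).
It fails at once if the petri dish is knocked away (more than 30 mm) or over (distance of petri_dish from where it was at the start of the episode above 0.03 m or angle between petri_dish's own z axis and vertical above 0.5 rad).
It fails at once if the beaker is knocked away (more than 30 mm) or over (distance of beaker from where it was at the start of the episode above 0.03 m or angle between beaker's own z axis and vertical above 0.5 rad).
It fails at once if the vial is knocked away (more than 30 mm) or over (distance of weighing_vial from where it was at the start of the episode above 0.03 m or angle between weighing_vial's own z axis and vertical above 0.5 rad).
It also fails if it takes over 72 s, if anything falls off the work surface, if the arm or the gripper's body presses on something with over 40 N, if the wrist force passes 120 N, or if a joint passes its speed limit or range.

## Robot

A 7-joint arm with a two-finger parallel gripper is mounted at the origin on a cart in front of the work surface, level with it; the furniture and walls round the work are solid. World frame = base frame: x ahead of the robot, y to its left, z up, the work surface at z = 0. Lengths are in mm, angles in rad, forces in N, time in s.
With the tool pointing down it reaches from about 425 to 925 mm from the base axis. Payload 6.8 kg.
Tool frame: the origin (TCP) lies on the centre line of the jaws, within the pads' length; the fingertips stand 14 mm ahead of it and the grasp point (between the pads) lies 5 mm behind it; y points along the fingers, x is the direction in which the jaws open and shut, and the axes are right-handed (so a half turn about y gives the same grasp; the last joint's range is limited). The gripper opens to 85 mm and grips with 20 to 120 N. Pads are 22 mm wide; open, the fingers measure 114 mm over their backs; the gripper's body (76 mm by 85 mm) begins 54 mm behind the grasp point. The pads swing forward as they close: fully open they stand 13 mm farther back than shut.
Start: joints at [-1.409, 0.477, 0.022, 1.555, -0.011, 1.109, -0.083], TCP at [179.909, 650.6, 224.108] pointing down, gripper open.
Joint ranges: [-2.96, 2.96], [-0.34, 2.1], [-1.41, 1.46], [0.24, 2.44], [-1.37, 4.51], [0.17, 1.92], [-2.96, 2.96]. Speed limits (rad/s): [2.39, 2.39, 3.14, 3.14, 3.14, 3.14, 3.14].

## Interface

Orientations are given as a unit quaternion [x, y, z, w].
In Python, from plant import monitor, optics, ticket gives the robot as it stands. The module is installed in compiled form; this text tells all that it offers.
- The arm moves only by the tool step_arm, never from a script. Its argument "moves" is a list that holds one entry, the list of rows, each a list of 6 numbers: the shift along the world's x, y, z in mm, then the turn, a rotation vector about the world's x, y, z in rad. In form: [[[x, y, z, rx, ry, rz], ...]]. A call has 1 to 5 rows; each row shifts and turns the commanded pose from where the row before left it; what a row does not reach is not made up. A row lasts 1/10 s, in which the tool goes at most 50 mm and 8.59 degrees, less where a joint would pass 70% of its speed; a pose out of reach is approached as far as the arm can. A call is refused whole if a number of a shift passes 50 or a number of a turn 0.15, either way. A call with a gripper value outside its range is refused whole. "grip" is the opening, from -1 (shut) to 1 (fully open), set as the call begins (left out, the last holds). The fingers move at their own pace and stop on an object; "force" is the grip in N (left out, the last holds). Time passes only in rows, so rows that do not move let the fingers close. It gives the time, the measured TCP pose, the force and the opening at its end, in the units of the state.
- monitor.get_state(): the state, without advancing time (a new reading comes with each control period).
- optics.camera(name): name is "side" or "top" or "wrist"; returns a dict with "color" (420x560x3 uint8, red, green, blue), "depth" (420x560 float32, mm along the optical axis (not along the pixel's ray), 0 where there is no reading), "fx", "fy", "cx", "cy" (pixels), "dist_coeffs" ([k1, k2, p1, p2, k3] as OpenCV has them; the pictures are not rectified), "view" (4x4, takes a point from world to camera coordinates). Camera axes: x right, y down, z forward; pixel columns grow to the right and rows downward; lengths in mm; the calibration is good to about 2 mm. A picture is of the moment at which its call begins.
- ticket.close_job(): hands the job in, once; it reports no verdict.
The state is a dict: "time_s": time; "qpos": joint angles; "joint_vel": joint speeds; "effort": joint torques, N m; "tcp_pos": TCP position; "orientation": TCP orientation; "ft_force": force on the tool from outside, world axes, zero at the start; "wrist_torque": the same for the moment, N m; "opening": finger opening in mm.
Only numpy, scipy, OpenCV 4.12 (cv2) and the standard library are available. Lean on these libraries where they do the work, as an engineer would, in place of code of your own. Each camera call takes 0.05 s, during which the arm holds its last target.

## Working session

There is one attempt and no reset: what is moved stays moved. The work goes in short steps, Python scripts to look and compute and a tool call to move; the robot and the scene stay as the last step left them, time stands still between calls to the robot, and variables do not carry over. Pictures are saved under pics/ and viewed, and the job is handed in when it is done.

Besides the shell and the picture viewer there is one more tool, called after "Emit:" as name([rows], argument=value, ...), one row to a line, values as JSON. step_arm: Moves the arm, as the interface text tells. Its arguments: {"type":"object","properties":{"moves":{"type":"array","items":{"type":"array","items":{"type":"array","items":{"type":"number"}}}},"grip":{"type":"number"},"force":{"type":"number"}},"required":["moves"]}

```bash
mkdir -p pics
cat > h.py <<'E'
import numpy as np, cv2
from plant import monitor, optics, ticket
def cam(n,save=None):
    c=optics.camera(n)
    if save: cv2.imwrite('pics/'+save,cv2.cvtColor(c['color'],cv2.COLOR_RGB2BGR))
    return c
def KD(c): return np.array([[c['fx'],0,c['cx']],[0,c['fy'],c['cy']],[0,0,1.]]),np.array(c['dist_coeffs'],float)
def ray(c,uv):
    K,D=KD(c); p=cv2.undistortPoints(np.array(uv,float).reshape(-1,1,2),K,D).reshape(-1,2)
    V=np.array(c['view']);R=V[:3,:3];t=V[:3,3]
    d=np.c_[p,np.ones(len(p))]@R; return -R.T@t,d
def onz(c,uv,z):
    o,d=ray(c,uv); return o+d*((z-o[2])/d[:,2])[:,None]
def proj(c,P):
    K,D=KD(c);V=np.array(c['view']);r,_=cv2.Rodrigues(V[:3,:3])
    return cv2.projectPoints(np.array(P,float).reshape(-1,1,3),r,V[:3,3],K,D)[0].reshape(-1,2)
def pts(c):  # world point per pixel from depth
    h,w=c['depth'].shape; u,v=np.meshgrid(np.arange(w),np.arange(h))
    o,d=ray(c,np.c_[u.ravel(),v.ravel()]); return (o+d*c['depth'].reshape(-1,1)).reshape(h,w,3)
E
python3 - <<'E'
from h import *
for n in('side','top','wrist'):
    c=cam(n,n+'0.png'); print(n,c['fx'],c['cx'],c['cy'],c['dist_coeffs'],np.round(np.linalg.inv(c['view'])[:3],3).tolist())
s=monitor.get_state();print(s)
E
```

```text
side 434.961734531108 288.552572049708 212.66822878157043 [0.0042614 0.        0.        0.        0.       ] [[0.955, -0.127, 0.266, 251.391], [-0.295, -0.447, 0.844, -883.472], [0.012, -0.885, -0.465, 603.074]]
top 521.8487969493574 280.4188137148355 198.63445473618765 [-0.17557033  0.          0.          0.          0.        ] [[0.024, -0.982, 0.19, 284.763], [-1.0, -0.023, 0.008, 71.503], [-0.003, -0.19, -0.982, 1485.175]]
wrist 363.9750774352538 280.7696633469322 207.6881955581029 [-0.03174433  0.          0.          0.          0.        ] [[0.266, 0.921, 0.285, 106.861], [0.964, -0.254, -0.081, 670.123], [-0.002, 0.296, -0.955, 372.041]]
{'time_s': 0.15, 'qpos': array([-1.40908097,  0.47762799,  0.02236708,  1.55619362, -0.01152919,
        1.10928094, -0.08310119]), 'joint_vel': array([ 0.00132158, -0.00151476,  0.00104548, -0.00422473, -0.00115949,
       -0.00098247, -0.00087212]), 'effort': array([ 2.07451143e-03, -5.96925437e+01,  1.60982229e+00, -2.81491381e+01,
        1.26296858e-02,  6.52935894e-03, -1.12498661e-06]), 'tcp_pos': array([179.81281426, 650.1436054 , 223.3505034 ]), 'orientation': array([ 0.56302703,  0.4278323 , -0.4285744 , -0.56239139]), 'ft_force': array([-0.40700261, -0.68343093, -0.74546463]), 'wrist_torque': array([-0.01267338, -0.04445226, -0.00335369]), 'opening': 85.3738797063008}
```

View pics/side0.png

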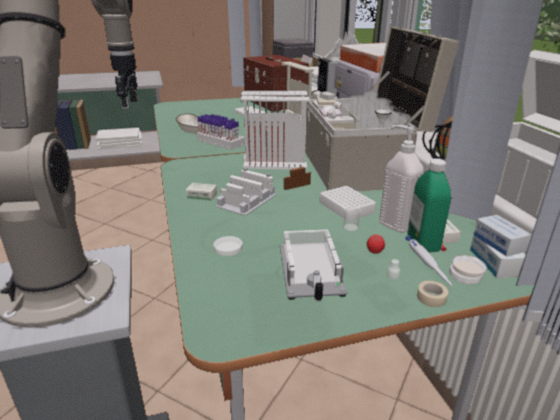

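View pics/top0.png

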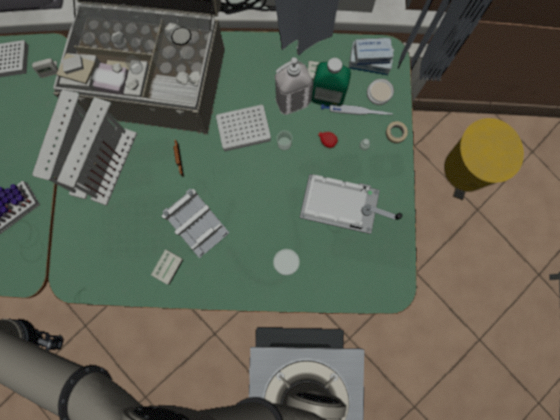

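View pics/wrist0.png

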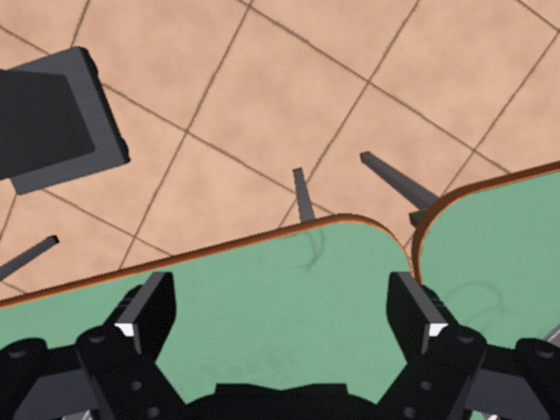

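Side: rack at about (247,190), stand (312,265), knob (318,285), brown decoy gate (297,180). Top: rack (197,222), stand (340,203), knob (398,216), dish (287,262), beaker (285,140), vial (365,143). Next I zoom in.

Run:
```python
from h import *
a=cv2.imread('pics/side0.png')[160:225,180:330]; b=cv2.imread('pics/top0.png')[180:265,150:240];d=cv2.imread('pics/top0.png')[165:245,290:415]
r=lambda i,w,h:cv2.resize(i,(w,h),interpolation=cv2.INTER_CUBIC)
cv2.imwrite('pics/z1.png',np.vstack([r(a,800,300),np.hstack([r(b,350,300),r(d,450,300)])]))
c=cam('top'); print(np.round(onz(c,[[197,222],[340,203],[398,216],[287,262],[285,140],[365,143],[178,158],[367,211]],40)))
P=pts(c)
for u,v in [[197,222],[340,203],[398,216],[287,262],[180,206],[195,222],[210,237],[260,205]]: print(u,v,np.round(P[v,u],1))
```

```text
[[ 492.  316.   40.]
 [ 556.  -85.   40.]
 [ 522. -250.   40.]
 [ 386.   61.   40.]
 [ 737.   74.   40.]
 [ 734. -158.   40.]
 [ 677.  382.   40.]
 [ 534. -162.   40.]]
197 222 [496.4 321.4   7.4]
340 203 [559.4 -87.6  19.5]
398 216 [ 514.3 -240.    86.8]
287 262 [387.6  60.4  22.3]
180 206 [532.8 362.9  59.9]
195 222 [495.8 326.6  10.6]
210 237 [453.5 280.9  12.8]
260 205 [550.6 141.6   6.3]
```

View pics/z1.png

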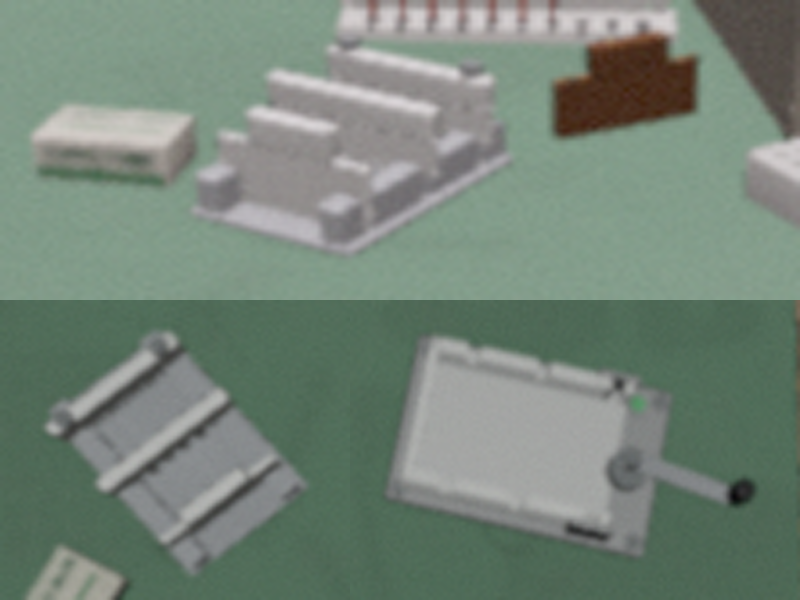

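Choice: the end gate is the near piece with the short central bar, side (235,190) / top (207,236). The lookalikes:
- broad comb at side (247,180): plain full bar, middle slot
- fine comb at side (258,172): thumbscrews, far slot
- brown gate at side (297,180)
- tube rack and white box, which are unrelated

Next, rough poses from the top camera and the tool axes.

Run:
```python
from h import *
from scipy.spatial.transform import Rotation as R
s=monitor.get_state(); print(np.round(R.from_quat(s['orientation']).as_matrix(),3))
c=cam('top')
f=lambda x,y:[150+x/3.89,180+(y-300)/3.53]
g=lambda x,y:[290+(x-350)/3.6,165+(y-300)/3.75]
print('gate plate ends',onz(c,[f(165,540),f(278,457)],52).round())
print('gate bar ends',onz(c,[f(185,520),f(245,470)],73).round())
print('broad bar',onz(c,[f(105,485),f(225,395)],73).round())
print('fine bar',onz(c,[f(60,425),f(175,343)],73).round())
print('tray corners',onz(c,[g(425,340),g(395,495),g(640,550),g(668,395)],10).round())
print('knob',onz(c,[g(740,491)],84).round(),'pivot',onz(c,[g(628,468)],50).round())
```

```text
[[ 0.267 -0.    -0.964]
 [ 0.964 -0.001  0.267]
 [-0.001 -1.    -0.   ]]
gate plate ends [[417. 323.  52.]
 [485. 245.  52.]]
gate bar ends [[431. 306.  73.]
 [471. 265.  73.]]
broad bar [[457. 364.  73.]
 [530. 282.  73.]]
fine bar [[503. 400.  73.]
 [570. 320.  73.]]
tray corners [[ 640.   -3.   10.]
 [ 518.   19.   10.]
 [ 480. -177.   10.]
 [ 601. -200.   10.]]
knob [[ 515. -242.   84.]] pivot [[ 536. -161.   50.]]
```

Emit:
step_arm([
  [[30,-38,8,0,0,-0.12],[30,-38,8,0,0,-0.12],[30,-38,8,0,0,-0.12],[30,-38,8,0,0,-0.12],[30,-38,8,0,0,-0.11]],
])

```text
time_s: 0.75
tcp_pos: [330.9, 458.8, 264.5]
orientation: [-0.663, -0.245, 0.245, 0.664]
ft_force: [1.4, 0.1, 0.0]
opening: 85.2
```

Emit:
step_arm([
  [[30,-38,0,0,0,0],[30,-38,0,0,0,0],[30,-38,0,0,0,0],[30,-38,0,0,0,0],[30,-38,0,0,0,0]],
])

```text
time_s: 1.25
tcp_pos: [480.8, 268.9, 264.3]
orientation: [-0.663, -0.246, 0.246, 0.663]
ft_force: [0.7, 0.3, -0.4]
opening: 85.7
```

Run:
```python
from h import *
cam('wrist');c=cam('wrist','w1.png'); s=monitor.get_state(); print(s['tcp_pos'],s['time_s']); print(np.linalg.inv(c['view'])[:3].round(3).tolist())
np.savez('w1.npz',**c)
```

```text
[484.34490888 263.1442036  264.63035072] 1.35
[[0.764, 0.615, 0.195, 436.899], [0.645, -0.729, -0.229, 317.964], [0.001, 0.301, -0.954, 413.187]]
```

View pics/w1.png

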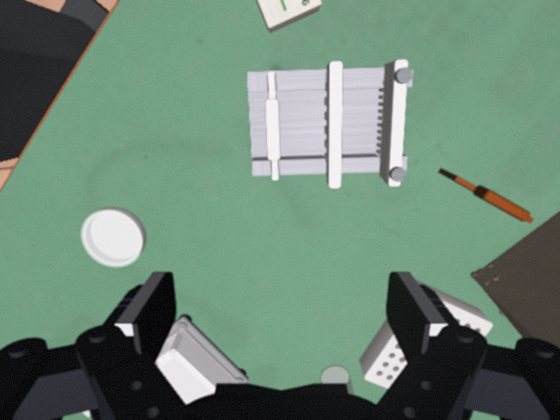

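Wrist view: gate bar centre (273,128), broad comb bar (335,125), fine comb bar (398,125) with thumbscrews, petri dish (113,237), beaker (335,380). I'll measure the bars and use depth as a cross-check.

```bash
cat > bars.py <<'E'
from h import *
def bars(c,roi,thr=225):
    x0,y0,x1,y1=roi
    m=np.zeros(c['color'].shape[:2],np.uint8)
    m[y0:y1,x0:x1]=(c['color'][y0:y1,x0:x1].min(2)>thr)*255
    cs,_=cv2.findContours(m,cv2.RETR_EXTERNAL,cv2.CHAIN_APPROX_NONE)
    return [(cv2.minAreaRect(k),cv2.contourArea(k),k) for k in cs if cv2.contourArea(k)>60],m
E
python3 - <<'E'
from bars import *
c=dict(np.load('w1.npz'))
print(c['color'][128,262:285].min(1), c['color'][80,262:285].min(1))
P=pts(c)
for thr in(205,220,235):
    for r,a,k in bars(c,(245,50,420,200),thr)[0]: print(thr,np.round(r[0],1),np.round(r[1],1),round(r[2],1),a)
for u,v in[(273,110),(273,128),(273,145),(335,80),(335,125),(335,170),(398,125),(300,125),(271,85),(274,170)]: print(u,v,P[v,u].round(1))
E
```

```text
[198 197 196 194 203 230 240 241 241 242 241 241 242 241 242 239 229 194
 188 194 200 200 201] [206 204 204 202 191 181 217 239 240 242 242 237 203 176 186 199 206 207
 204 199 206 206 207]
205 [261. 168.] [12. 16.] 90.0 122.0
205 [302.5 166.4] [12.1 43.2] 88.3 368.0
205 [302.5 127. ] [46. 43.] 90.0 853.0
205 [398.  125.1] [15.1 86.1] 0.7 922.0
205 [362.5  82.5] [ 7. 37.] 90.0 148.0
205 [252.3  82.5] [15.4  8.3] 84.3 78.5
205 [301.   79.6] [17.2 46.8] 87.1 486.0
205 [272.4 125.1] [108.2  12.9] 87.5 927.0
205 [356.5  73. ] [ 8. 25.] 90.0 77.5
205 [353.6 124.2] [ 48.5 126.1] 0.7 1906.0
205 [401.   64.5] [ 9. 12.] 90.0 78.0
220 [397.8 124.8] [11.6 85.1] 3.0 849.5
220 [272.2 125.5] [107.2  11.9] 87.7 841.0
220 [335.7 124.5] [ 12.4 125.1] 0.5 1315.5
220 [400.4  63.5] [ 8.  12.9] 73.3 67.0
235 [272.8 139.5] [79.2 10.5] 88.0 603.0
235 [397.5 125.3] [10.5 84.1] 3.6 754.5
235 [271.4  85. ] [24.2  4.4] 86.6 83.0
235 [335.5 124.5] [125.  11.] 90.0 1217.0
273 110 [441.2 302.6  74.9]
273 128 [451.5 290.2  73.8]
273 145 [461.5 278.2  73.3]
335 80 [466.7 357.8  72.5]
335 125 [493.5 329.   71.3]
335 170 [521.7 298.   72.7]
398 125 [537.7 366.6  72.2]
300 125 [475.1 306.2   5. ]
271 85 [425.4 317.9  50.6]
274 170 [480.  256.9  50.8]
```

```bash
cat >> bars.py <<'E'
def rows(c,r0,r1,u0,u1,thr=222):
    # subpixel left/right edge per row
    out=[]
    g=c['color'].min(2).astype(float)
    for v in range(r0,r1):
        l=g[v,u0:u1]; i=np.where(l>thr)[0]
        if len(i)<3: continue
        out.append((v,u0+i[0]-.5,u0+i[-1]+.5))
    return np.array(out)
E
python3 - <<'E'
from bars import *
c=dict(np.load('w1.npz'))
R=rows(c,66,186,262,285); 
print([(int(v),r-l) for v,l,r in R])
def ax(c,R,z):
    e=onz(c,np.c_[(R[:,1]+R[:,2])/2,R[:,0]],z); d=e[-1]-e[0]; k,b=np.polyfit(e[:,0],e[:,1],1); return e[0],e[-1],np.degrees(np.arctan(k)),e.mean(0)
w=R[:,2]-R[:,1]
B=R[(w>8.5)]; print('gate bar',B[0,0],B[-1,0],ax(c,B[2:-2],75))
print('plate ends z52',onz(c,[[271.5,R[0,0]-.5],[275,R[-1,0]+.5]],52))
Q=rows(c,55,195,325,343); print('broad',Q[0],Q[-1],ax(c,Q[3:-3],73), onz(c,[[335.5,Q[0,0]-.5],[335.5,Q[-1,0]+.5]],73))
t=cam('top');
E
```

```text
[(72, np.float64(5.0)), (73, np.float64(6.0)), (74, np.float64(6.0)), (75, np.float64(6.0)), (76, np.float64(5.0)), (77, np.float64(5.0)), (78, np.float64(5.0)), (79, np.float64(5.0)), (80, np.float64(5.0)), (81, np.float64(5.0)), (82, np.float64(5.0)), (83, np.float64(5.0)), (84, np.float64(5.0)), (85, np.float64(5.0)), (86, np.float64(6.0)), (87, np.float64(5.0)), (88, np.float64(6.0)), (89, np.float64(6.0)), (90, np.float64(6.0)), (91, np.float64(5.0)), (92, np.float64(6.0)), (93, np.float64(6.0)), (94, np.float64(6.0)), (95, np.float64(6.0)), (96, np.float64(6.0)), (97, np.float64(5.0)), (98, np.float64(4.0)), (99, np.float64(5.0)), (100, np.float64(10.0)), (101, np.float64(11.0)), (102, np.float64(12.0)), (103, np.float64(12.0)), (104, np.float64(12.0)), (105, np.float64(12.0)), (106, np.float64(12.0)), (107, np.float64(12.0)), (108, np.float64(12.0)), (109, np.float64(12.0)), (110, np.float64(12.0)), (111, np.float64(12.0)), (112, np.float64(12.0)), (113, np.float64(12.0)), (114, np.float64(12.0)), (115, np.float64(12.0)), (116, np.float64(12.0)), (117, np.float64(12.0)), (118,
[... 1447 characters left out ...]
0)), (177, np.float64(6.0)), (178, np.float64(5.0)), (179, np.float64(4.0))]
gate bar 100.0 158.0 (array([435.76479582, 307.03759586,  75.        ]), array([467.88785342, 270.57005553,  75.        ]), np.float64(-48.13207316725222), array([451.60316871, 289.04159221,  75.        ]))
plate ends z52 [[418.08131996 327.47370143  52.        ]
 [486.89820385 250.22390313  52.        ]]
broad [ 62.  331.5 340.5] [187.  330.5 337.5] (array([458.56076122, 367.30192319,  73.        ]), array([530.1815708 , 287.33031589,  73.        ]), np.float64(-47.79306243514374), array([493.64832693, 328.78844491,  73.        ])) [[456.61043275 369.42915322  73.        ]
 [533.64019064 285.710534    73.        ]]
```

Emit:
step_arm([
  [[-30,26,-40,0,0,0.025],[0,0,-40,0,0,0],[0,0,0,0,0,0]],
], grip=-0.2)

```text
time_s: 1.7
tcp_pos: [448.7, 293.6, 184.2]
orientation: [0.66, 0.253, -0.259, -0.658]
ft_force: [-1.2, -1.2, -0.3]
opening: 44.0
```

Run:
```python
from h import *
c=cam('wrist','w2.png'); s=monitor.get_state(); print(s['tcp_pos'],s['time_s'],s['opening'])
np.savez('w2.npz',**c)
from scipy.spatial.transform import Rotation as R
m=R.from_quat(s['orientation']).as_matrix();print(m.round(3),np.degrees(np.arctan2(m[1,0],m[0,0])))
```

```text
[451.05598986 293.71090762 187.00260753] 1.75 35.98865202262927
[[ 0.74  -0.004 -0.673]
 [ 0.673 -0.003  0.74 ]
 [-0.005 -1.     0.   ]] 42.29241465926511
```

View pics/w2.png

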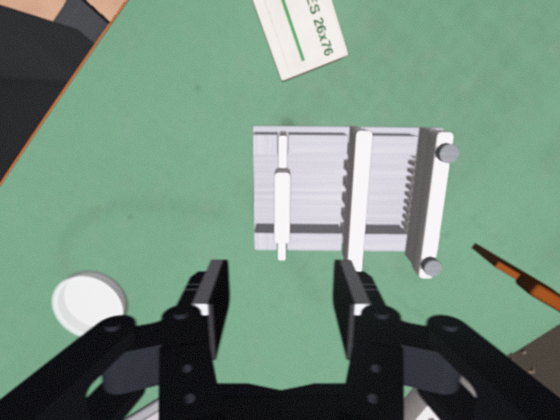

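Second view: gate bar centred near (282,206), broad bar (358,200), centred between the fingers. I triangulate the bar ends across the two views.

Run:
```python
from bars import *
a=dict(np.load('w1.npz'));b=dict(np.load('w2.npz'))
R=rows(a,66,186,262,285);S=rows(b,125,265,270,296)
w=S[:,2]-S[:,1]; B=S[w>w.max()*.8]; A=R[(R[:,2]-R[:,1])>8.5]
print(B[0],B[-1],S[0],S[-1])
def tri(a,ua,b,ub):
    o1,d1=ray(a,[ua]);o2,d2=ray(b,[ub]);M=np.c_[d1[0],-d2[0]];t=np.linalg.lstsq(M,o2-o1,rcond=None)[0]
    return ((o1+d1[0]*t[0]+o2+d2[0]*t[1])/2).round(1),np.linalg.norm(M@t-(o2-o1)).round(1)
m=lambda r,o:((r[1]+r[2])/2,r[0]+o)
mm=lambda A,f,o:((A[f,1]+A[f,2])/2,A[f,0]+o)
print('bar top end',tri(a,mm(A,0,-.5),b,mm(B,0,-.5)),'bottom',tri(a,mm(A,-1,.5),b,mm(B,-1,.5)))
print('plate',tri(a,mm(R,0,-.5),b,mm(S,0,-.5)),tri(a,mm(R,-1,.5),b,mm(S,-1,.5)))
Bc=B[4:-4]; e=onz(b,np.c_[(Bc[:,1]+Bc[:,2])/2,Bc[:,0]],75); print('w2 bar mean',e.mean(0),np.degrees(np.arctan(np.polyfit(e[:,0],e[:,1],1)[0])))
Q=rows(b,125,262,345,375);e=onz(b,np.c_[(Q[:,1]+Q[:,2])/2,Q[:,0]],73); print('broad',e[0],e.mean(0),np.degrees(np.arctan(np.polyfit(e[:,0],e[:,1],1)[0])))
P=pts(b); print(P[205,282],P[140,282],P[200,358])
s=monitor.get_state();print(s['tcp_pos'])
```

```text
[148.  278.5 295.5] [247.  278.5 295.5] [136.  279.5 284.5] [259.  278.5 284.5]
bar top end (array([435.6, 308.3, -65.1]), np.float64(8.2)) bottom (array([469.1, 273.3,  93.7]), np.float64(3.8))
plate (array([417.5, 327.1,  50.3]), np.float64(0.4)) (array([486.8, 250.1,  51.6]), np.float64(0.7))Traceback (most recent call last):
  File "<stdin>", line 13, in <module>
  File "h.py", line 13, in onz
    o,d=ray(c,uv); return o+d*((z-o[2])/d[:,2])[:,None]
        ~~~^^^^^^
  File "h.py", line 9, in ray
    K,D=KD(c); p=cv2.undistortPoints(np.array(uv,float).reshape(-1,1,2),K,D).reshape(-1,2)
                 ~~~~~~~~~~~~~~~~~~~^^^^^^^^^^^^^^^^^^^^^^^^^^^^^^^^^^^^^^^^
cv2.error: OpenCV(4.12.0) /io/opencv/modules/calib3d/src/undistort.dispatch.cpp:347: error: (-215:Assertion failed) CV_IS_MAT(_src) && CV_IS_MAT(_dst) && (_src->rows == 1 || _src->cols == 1) && (_dst->rows == 1 || _dst->cols == 1) && _src->cols + _src->rows - 1 == _dst->rows + _dst->cols - 1 && (CV_MAT_TYPE(_src->type) == CV_32FC2 || CV_MAT_TYPE(_src->type) == CV_64FC2) && (CV_MAT_TYPE(_dst->type) == CV_32FC2 || CV_MAT_TYPE(_dst->type) == CV_64FC2) in function 'cvUndistortPointsInternal'
```

Run:
```python
from bars import *
a=dict(np.load('w1.npz'));b=dict(np.load('w2.npz'))
R=rows(a,66,186,262,285)
S=rows(b,125,265,270,291,228); w=S[:,2]-S[:,1]; B=S[w>10.5]; B=B[(B[:,0]>165)&(B[:,0]<245)]; A=R[(R[:,2]-R[:,1])>8.5]
print(B[0],B[-1])
def tri(a,ua,b,ub):
    o1,d1=ray(a,[ua]);o2,d2=ray(b,[ub]);M=np.c_[d1[0],-d2[0]];t=np.linalg.lstsq(M,o2-o1,rcond=None)[0]
    return ((o1+d1[0]*t[0]+o2+d2[0]*t[1])/2).round(1),np.linalg.norm(M@t-(o2-o1)).round(1)
mm=lambda A,f,o:((A[f,1]+A[f,2])/2,A[f,0]+o)
print('bar',tri(a,mm(A,0,-.5),b,mm(B,0,-.5)),tri(a,mm(A,-1,.5),b,mm(B,-1,.5)))
Bc=B[4:-4]; e=onz(b,np.c_[(Bc[:,1]+Bc[:,2])/2,Bc[:,0]],75); print('w2 bar',e[0],e[-1],e.mean(0),np.degrees(np.arctan(np.polyfit(e[:,0],e[:,1],1)[0])))
P=pts(b); print(P[205,282],P[140,282],P[200,358]); print(monitor.get_state()['tcp_pos'])
```

```text
[174.  275.5 288.5] [242.  275.5 287.5]
bar (array([434.4, 308.6,  72.9]), np.float64(0.0)) (array([469.7, 269.3,  75.8]), np.float64(0.2))
w2 bar [436.29601152 306.50478388  75.        ] [467.5455171  271.81883387  75.        ] [451.6342512  289.42864504  75.        ] -48.169020604089866
[450.42422193 291.06327419  73.30953146] [419.57550661 324.56729691  52.05780211] [489.57143258 332.03124802  72.60693249]
[451.05598986 293.71090762 187.00260753]
```

Emit:
step_arm([
  [[0,-4,-40,0,0,-0.008],[0,0,-30,0,0,0],[0,0,0,0,0,0],[0,0,0,0,0,0]],
])

```text
time_s: 2.15
tcp_pos: [454.5, 290.3, 120.5]
orientation: [-0.661, -0.252, 0.251, 0.661]
ft_force: [-0.1, 0.6, 0.6]
opening: 34.1
```

```bash
cat > st.py <<'E'
from h import *
from scipy.spatial.transform import Rotation as R
s=monitor.get_state();m=R.from_quat(s['orientation']).as_matrix()
print(s['tcp_pos'].round(1),s['time_s'],'op',round(s['opening'],1),'yaw',np.degrees(np.arctan2(m[1,0],m[0,0])).round(2),'ydir',m[:,1].round(3),'F',s['ft_force'].round(1),s['wrist_torque'].round(2),'q7',s['qpos'][6].round(2))
E
python3 st.py; sleep 0; python3 st.py
```

```text
[454.5 290.3 120.5] 2.15 op 34.1 yaw 41.69 ydir [ 0.001  0.001 -1.   ] F [-0.1  0.6  0.6] [-0.   -0.08 -0.01] q7 0.19
[454.5 290.3 120.5] 2.15 op 34.1 yaw 41.69 ydir [ 0.001  0.001 -1.   ] F [-0.1  0.6  0.6] [-0.   -0.08 -0.01] q7 0.19
```

Emit:
step_arm([
  [[-2,-1,-20,0,0,0],[0,0,-20,0,0,0],[0,0,-14,0,0,0],[0,0,0,0,0,0],[0,0,0,0,0,0]],
])

```text
time_s: 2.65
tcp_pos: [452.2, 289.2, 65.8]
orientation: [-0.661, -0.252, 0.251, 0.661]
ft_force: [0.1, 0.5, 0.5]
opening: 33.9
```

```bash
python3 - <<'E'
from h import *
cam('wrist','w3.png')
E
python3 st.py
```

```text
[452.3 289.3  66. ] 2.7 op 34.5 yaw 41.7 ydir [ 0.002  0.001 -1.   ] F [ 0.1 -1.  -0.1] [0.   0.02 0.04] q7 0.22
```

View pics/w3.png

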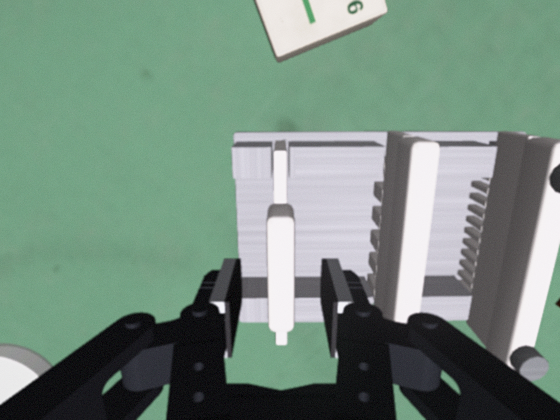

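The bar sits centred between the fingers (280,270), and the right finger (335,300) clears the broad bar (410,220). I lower and close.

Emit:
step_arm([
  [[0,0,-6,0,0,0],[0,0,0,0,0,0]],
])

```text
time_s: 2.9
tcp_pos: [451.3, 288.7, 58.6]
orientation: [-0.661, -0.252, 0.252, 0.661]
ft_force: [-0.7, -0.0, -0.1]
opening: 34.2
```

Emit:
step_arm([
  [[0,0,0,0,0,0],[0,0,0,0,0,0],[0,0,0,0,0,0],[0,0,0,0,0,0],[0,0,0,0,0,0]],
], grip=-1, force=50)

```text
time_s: 3.4
tcp_pos: [451.6, 288.9, 58.9]
orientation: [-0.661, -0.252, 0.251, 0.661]
ft_force: [0.2, -0.3, 4.5]
opening: 10.5
```

```bash
python3 st.py
```

```text
[451.6 288.9  58.9] 3.4 op 10.5 yaw 41.71 ydir [ 0.001  0.001 -1.   ] F [ 0.2 -0.3  4.5] [ 0.03 -0.02  0.06] q7 0.22
```

Emit:
step_arm([
  [[0,0,10,0,0,0],[0,0,15,0,0,0],[0,0,20,0,0,0],[0,0,35,0,0,0],[0,0,40,0,0,0]],
])

```text
time_s: 3.9
tcp_pos: [450.2, 287.7, 179.2]
orientation: [0.661, 0.251, -0.253, -0.66]
ft_force: [1.2, 0.0, -0.4]
opening: 10.3
```

Emit:
step_arm([
  [[0,0,40,0,0,0],[0,0,20,0,0,0],[0,0,0,0,0,0]],
])

```text
time_s: 4.2
tcp_pos: [452.7, 289.5, 242.3]
orientation: [-0.66, -0.254, 0.25, 0.662]
ft_force: [-0.5, 0.0, -0.6]
opening: 10.4
```

```bash
python3 - <<'E'
from h import *
cam('wrist','w4.png')
E
python3 st.py
```

```text
[451.7 288.9 240.1] 4.25 op 10.4 yaw 41.71 ydir [ 0.002  0.002 -1.   ] F [ 0.1  0.1 -0.7] [-0.04 -0.02  0.  ] q7 0.13
```

View pics/w4.png

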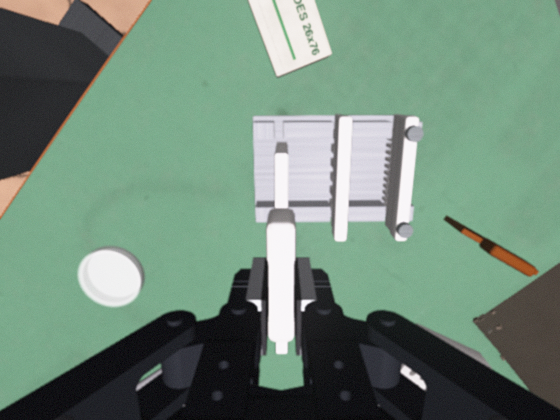

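Gate is held straight and level (bar at (281,280)). I carry it to a viewing place beside the stand.

Emit:
step_arm([
  [[10,-20,4,0,0,0.07],[20,-40,4,0,0,0.07],[21,-44,4,0,0,0.07],[21,-44,4,0,0,0.07],[21,-44,4,0,0,0.07]],
])

```text
time_s: 4.75
tcp_pos: [543.6, 94.7, 257.1]
orientation: [-0.606, -0.363, 0.365, 0.607]
ft_force: [0.4, 0.7, -0.9]
opening: 10.2
```

Emit:
step_arm([
  [[21,-44,0,0,0,0.07],[21,-44,0,0,0,0.07],[21,-44,0,0,0,0.07],[21,-44,0,0,0,0.07],[11,-26,0,0,0,0.02]],
])

```text
time_s: 5.25
tcp_pos: [638.8, -110.1, 256.6]
orientation: [-0.546, -0.448, 0.45, 0.546]
ft_force: [0.1, 0.3, -0.9]
opening: 10.4
```

Emit:
step_arm([
  [[0,0,0,0,0,0],[0,0,0,0,0,0]],
])

```text
time_s: 5.45
tcp_pos: [638.2, -105.6, 256.7]
orientation: [-0.545, -0.448, 0.45, 0.547]
ft_force: [0.7, 1.4, -0.6]
opening: 10.6
```

```bash
python3 - <<'E'
from h import *
c=cam('wrist','w5.png');np.savez('w5.npz',**c)
E
python3 st.py
```

```text
[ 638.4 -104.1  257. ] 5.5 op 10.6 yaw 78.97 ydir [-0.003  0.001 -1.   ] F [-0.2  0.8 -1.4] [ 0.03  0.03 -0.03] q7 1.6
```

View pics/w5.png

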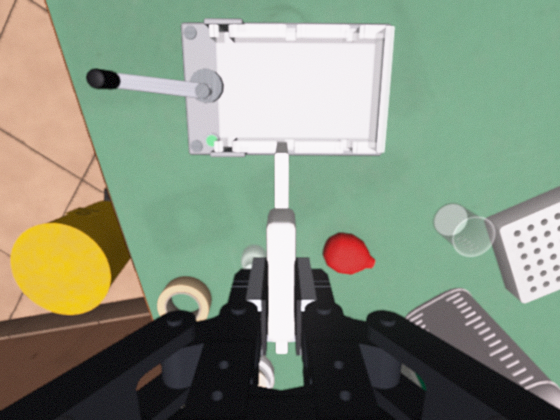

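Stand at (290,88), knob (103,78), pivot (205,88), vial (253,260), beaker (462,230), red object (348,254). I zoom in on the stand.

Run:
```python
from h import *
i=cv2.imread('pics/w5.png')[10:165,85:405]
cv2.imwrite('pics/z2.png',cv2.resize(i,(800,388),interpolation=cv2.INTER_CUBIC))
c=dict(np.load('w5.npz'));P=pts(c)
for u,v in [(103,78),(205,90),(150,83),(300,90),(300,31),(300,147),(387,90),(192,60)]: print(u,v,P[v,u].round(1))
```

```text
103 78 [ 520.1 -235.6   83.9]
205 90 [ 544.9 -159.6   51.6]
150 83 [ 528.3 -209.7   47.2]
300 90 [561.9 -71.2  17.2]
300 31 [513.3 -64.3  57.1]
300 147 [613.4 -82.5  56.7]
387 90 [577.3   5.2  56.5]
192 60 [ 512.2 -172.5   14.2]
```

View pics/z2.png

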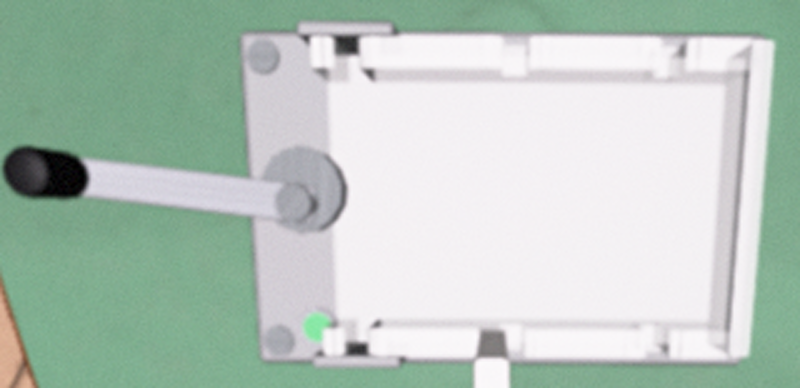

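```bash
cat > stand.py <<'E'
from h import *
def frame(o,a): 
    y=np.array([np.cos(a),np.sin(a),0]);x=np.array([y[1],-y[0],0]);return lambda X,Y,z:np.array(o)[None,:]*[1,1,0]+np.outer(X,x)+np.outer(Y,y)+np.c_[0*Y,0*Y,0*Y+z]
def prof(c,f,X,ys,z):
    g=c['color'].min(2)
    p=proj(c,f(np.full(len(ys),X),ys,z)).astype(np.float32)
    return cv2.remap(g,p[:,0].reshape(1,-1),p[:,1].reshape(1,-1),cv2.INTER_LINEAR)[0].astype(int)
E
python3 - <<'E'
from stand import *
c=dict(np.load('w5.npz'))
a=np.radians(79.7); yd=np.array([np.cos(a),np.sin(a)])
o=np.array([577.3,5.2])-79*yd; o=np.array([o[0],o[1],0]); print(o)
f=frame(o,a)
for X in(-54,-51,-48,48,51,54):
    print(X)
    for y0 in(-90,-20,36,74):
        ys=np.arange(y0,y0+34 if y0<-60 else y0+24,1.); print(y0,prof(c,f,X,ys,58))
ys=np.array([0.]);
for Y in (-40,20):
  xs=np.arange(-64,-38,1.); print(Y,[int(prof(c,f,x,np.array([float(Y)]),58)[0]) for x in xs]); print([int(prof(c,f,-x,np.array([float(Y)]),58)[0]) for x in xs])
E
```

```text
[563.17462501 -72.526918     0.        ]
-54
-90 [205 206 207 206 204 204 207 204 194 209 236 246 244 236 238 244 241 209
 137  83  64  59  50  53  51  70 137 218 240 242 244 245 245 244]
-20 [245 246 246 245 246 245 239 227 216 213 214 213 214 214 211 210 226 242
 246 245 243 245 246 245]
36 [245 246 245 244 244 240 230 212 205 203 203 206 201 196 189 205 229 238
 236 232 235 243 243 240]
74 [217 215 216 214 206 196 189 169 141 125 123 126 126 123 125 122 123 123
 123 123 123 122 122 125]
-51
-90 [206 205 205 210 206 204 206 206 208 225 241 246 244 238 239 245 242 223
 177 153 152 151 151 158 166 167 181 220 238 241 243 245 245 244]
-20 [245 246 246 246 246 245 242 240 240 240 240 241 241 241 233 218 226 242
 245 243 243 245 246 245]
36 [246 245 243 242 243 244 242 239 239 239 233 216 178 140 149 199 237 244
 240 235 238 245 245 245]
74 [213 234 238 238 235 235 234 215 169 133 125 126 127 125 125 122 123 122
 124 123 125 122 121 122]
-48
-90 [205 209 206 205 205 205 205 206 207 216 233 236 233 227 230 239 240 230
 212 204 205 205 220 234 241 239 229 226 233 238 241 243 244 245]
-20 
[... 1492 characters left out ...]
0 228 215 187 157 159 203 238 245 241 236
 240 245 246 246 245 245]
74 [239 239 237 236 234 214 170 138 130 133 129 127 133 135 131 133 132 133
 131 134 134 129 131 132]
-40 [125, 126, 123, 126, 126, 120, 151, 204, 239, 245, 245, 245, 245, 246, 245, 247, 246, 240, 224, 208, 206, 210, 219, 235, 241, 241]
[133, 130, 134, 134, 133, 134, 137, 159, 194, 233, 243, 246, 246, 246, 246, 247, 247, 247, 244, 237, 225, 215, 218, 231, 239, 242]
20 [131, 130, 133, 131, 131, 128, 131, 144, 195, 239, 245, 245, 245, 245, 245, 246, 246, 246, 242, 229, 212, 207, 208, 218, 233, 240]
[133, 131, 131, 132, 127, 132, 169, 205, 235, 244, 246, 246, 245, 246, 247, 247, 247, 244, 236, 225, 216, 222, 232, 241, 241, 242]
```

Run:
```python
from bars import *
c=dict(np.load('w5.npz')); g=c['color'].min(2)
R=rows(c,150,205,268,296,222); print(R[::8])
tcp=np.array([638.4,-104.1,257.]); 
print(g[140:150,281], g[200:215,275])
z=250.1
e=onz(c,np.c_[(R[:,1]+R[:,2])/2,R[:,0]],z); print('plate mid line',(e-tcp)[[0,-1]].round(2))
zs=np.array([0.9815,-0.1912]) # stand x dir a=78.97 
t=np.array([np.cos(np.radians(78.97)),np.sin(np.radians(78.97))]); l=np.array([t[1],-t[0]])
print('thick off',((e-tcp)[:,:2]@t)[[0,20,-1]],'len',((e-tcp)[:,:2]@l)[[0,-1]])
print('end',((onz(c,[[281,143.5]],z)-tcp)[:,:2]@l))
# from w4
c4=cam('wrist')
P=pts(c);print(P[180,281],P[230,281])
```

```text
[[150.  267.5 295.5]
 [158.  274.5 287.5]
 [166.  274.5 287.5]
 [174.  274.5 287.5]
 [182.  274.5 287.5]
 [190.  274.5 287.5]
 [198.  274.5 287.5]]
[209 184 151 126 125 120 128 123 127 125] [236 238 237 235 236 238 234 207 155 119 111 109 114 114 116]
plate mid line [[-52.39   8.72  -6.9 ]
 [-28.85   3.88  -6.9 ]]
thick off [-1.46608829 -1.69215566 -1.71455558] len [-53.08816523 -29.05530749]
end [-55.84652864]
[599.15145841 -98.18093365 248.59926524] [ 613.39670838 -100.9741545   272.6304649 ]
```

Run:
```python
from h import *
from scipy.spatial.transform import Rotation as R
c=cam('wrist');s=monitor.get_state();M=R.from_quat(s['orientation']).as_matrix();V=np.linalg.inv(c['view'])
print((M.T@(V[:3,3]-s['tcp_pos'])).round(2)); print((M.T@V[:3,:3]).round(4),s['tcp_pos'])
for n,t in(('w1',[484.34,263.14,264.63]),('w2',[451.06,293.71,187.0])):
    V=np.linalg.inv(np.load(n+'.npz')['view']);print(n,(M.T@(V[:3,3]-t)).round(2))
```

```text
[  -0.51 -148.47   75.68]
[[ 1.000e+00  0.000e+00 -5.000e-04]
 [ 5.000e-04 -2.956e-01  9.553e-01]
 [-1.000e-04 -9.553e-01 -2.956e-01]] [ 638.75306367 -103.17873252  257.79766813]
w1 [  44.97 -148.42   57.23]
w2 [  45.24 -145.98   62.29]
```

Emit:
step_arm([
  [[0,0,0,0,0,0],[0,0,0,0,0,0],[0,0,0,0,0,0],[0,0,0,0,0,0]],
])

```text
time_s: 6.0
tcp_pos: [639.3, -105.1, 258.8]
orientation: [0.546, 0.45, -0.45, -0.546]
ft_force: [-0.6, 0.5, 0.0]
opening: 10.3
```

Run:
```python
from bars import *
from scipy.spatial.transform import Rotation as R
s0=monitor.get_state();c=cam('wrist');np.savez('w6.npz',**c);s=monitor.get_state();c2=cam('wrist');s2=monitor.get_state()
for x in(s0,s,s2): print(x['tcp_pos'].round(2))
M=R.from_quat(s['orientation']).as_matrix()
for k in(c,c2):
    V=np.linalg.inv(k['view']);print(V[:3,3].round(2),(M.T@(V[:3,3]-s['tcp_pos'])).round(2))
Q=rows(c,156,200,268,292,222); e=onz(c,np.c_[(Q[:,1]+Q[:,2])/2,Q[:,0]],s['tcp_pos'][2]-6.9)-s['tcp_pos']; print((e@M)[[0,-1]].round(2), Q[0],Q[-1])
print(M.round(4))
```

```text
[ 639.28 -105.05  258.78]
[ 639.27 -105.15  258.71]
[ 639.29 -105.26  258.7 ]
[564.96 -90.9  407.57] [  -0.22 -148.87   75.65]
[564.97 -91.01 407.55] [  -0.32 -148.85   75.62]
[[-0.17  6.9  50.57]
 [-0.15  6.9  31.37]] [156.  274.5 287.5] [199.  274.5 287.5]
[[ 1.914e-01  1.000e-04 -9.815e-01]
 [ 9.815e-01  1.000e-04  1.914e-01]
 [ 1.000e-04 -1.000e+00 -1.000e-04]]
```

```bash
cat >> stand.py <<'E'
def cross(ys,p,lev,lo,hi,up):
    m=(ys>=lo)&(ys<=hi);y=ys[m];q=p[m].astype(float)
    for i in range(len(y)-1):
        if (q[i]<lev<=q[i+1]) if up else (q[i]>=lev>q[i+1]): return round(float(y[i]+(lev-q[i])/(q[i+1]-q[i])*(y[1]-y[0])),2)
def meas(c,o,a,z=58):
    f=frame(o,a);ys=np.arange(-100,100,.25)
    for X in(-54,-52,50,52):
        p=prof(c,f,X,ys,z)
        lo=min(p[(ys>-78)&(ys<-58)]); lev=(lo+242)/2
        print('X',X,'gate',cross(ys,p,lev,-79,-65,False),cross(ys,p,lev,-70,-55,True),'mid',cross(ys,p,228,-20,-6,False),cross(ys,p,228,-9,2,True),'comb',cross(ys,p,228,36,50,False),cross(ys,p,228,47,60,True),'end',cross(ys,p,185,74,95,False))
    for Y in(-45,-30,15,30):
        xs=np.arange(-66,66,.25); p=np.array([prof(c,f,x,np.array([float(Y)]),z)[0] for x in xs])
        print('Y',Y,cross(xs,p,190,-64,-46,True),cross(xs,p,190,46,64,False),'inner',cross(xs,p,228,-52,-40,False),cross(xs,p,228,38,52,True))
E
python3 - <<'E'
from stand import *
c=dict(np.load('w6.npz'))
meas(c,np.array([563.2,-73.5,0]),np.radians(78.6))
P=pts(c)
for u,v in [(103,78),(205,90),(300,31),(300,147),(387,90)]: print(u,v,P[v-2:v+3,u-2:u+3].reshape(-1,3).mean(0).round(1))
E
```

```text
X -54 gate -72.48 -63.96 mid -13.38 -4.29 comb 42.17 51.31 end 81.38
X -52 gate -72.45 -64.0 mid None -4.21 comb 46.29 51.39 end 81.4
X 50 gate -72.61 -64.44 mid None None comb 45.25 50.85 end 81.34
X 52 gate -72.49 -64.33 mid None -4.62 comb 45.75 51.25 end 81.33
Y -45 -56.73 56.73 inner -45.69 44.69
Y -30 -56.66 56.75 inner -45.6 44.75
Y 15 -56.58 56.8 inner -45.55 44.75
Y 30 -56.66 56.81 inner -45.4 44.81
103 78 [ 521.6 -237.    81.9]
205 90 [ 546.9 -159.4   52.8]
300 31 [514.7 -64.   57. ]
300 147 [615.4 -82.   57.1]
387 90 [579.7  11.2  38.5]
```

Emit:
step_arm([
  [[-4,-13,-10,0,0,-0.006],[-4,-13,-10,0,0,0],[-4,-13,-10,0,0,0],[-4,-11,-5,0,0,0],[0,0,0,0,0,0]],
])

```text
time_s: 6.6
tcp_pos: [621.4, -158.6, 222.4]
orientation: [-0.548, -0.446, 0.448, 0.548]
ft_force: [0.4, 0.1, -1.0]
opening: 10.4
```

Emit:
step_arm([
  [[0,0,0,0,0,0],[0,0,0,0,0,0],[0,0,0,0,0,0],[0,0,0,0,0,0],[0,0,0,0,0,0]],
])

```text
time_s: 7.1
tcp_pos: [623.5, -154.9, 223.8]
orientation: [0.547, 0.448, -0.448, -0.547]
ft_force: [0.4, 0.1, -0.3]
opening: 10.2
```

```bash
python3 - <<'E'
from stand import *
c=cam('wrist','w7.png');np.savez('w7.npz',**c)
meas(c,np.array([563.2,-73.5,0]),np.radians(78.6))
meas(c,np.array([563.2,-73.5,0]),np.radians(78.6),56)
E
python3 st.py
```

```text
X -54 gate -73.12 -64.71 mid -14.12 -4.68 comb 41.15 50.73 end 80.97
X -52 gate -73.1 -64.69 mid -9.75 -4.71 comb 41.55 50.75 end 81.09
X 50 gate -74.72 -60.94 mid -11.25 -4.9 comb 40.81 50.5 end 81.12
X 52 gate -74.75 -60.83 mid -9.92 -4.83 comb 41.85 50.61 end 81.09
Y -45 -56.55 55.96 inner -45.65 44.75
Y -30 -56.53 55.98 inner -45.81 44.75
Y 15 -56.5 56.06 inner -45.7 44.92
Y 30 -56.48 56.06 inner -46.0 45.3
X -54 gate -73.16 -64.67 mid -13.56 -4.28 comb 42.0 51.46 end 81.97
X -52 gate -73.13 -64.65 mid -9.83 -4.32 comb 42.0 51.5 end 82.0
X 50 gate -74.71 -61.19 mid -10.92 -4.55 comb 41.5 51.18 end 82.08
X 52 gate -74.8 -60.83 mid -9.67 -4.44 comb 42.55 51.38 end 82.07
Y -45 -56.93 56.32 inner -45.95 45.0
Y -30 -56.9 56.31 inner -46.1 45.06
Y 15 -56.83 56.38 inner -46.0 45.19
Y 30 -56.84 56.46 inner -46.17 45.44
[ 623.4 -155.   223.7] 7.15 op 10.2 yaw 78.64 ydir [ 0.  0. -1.] F [-0.6 -1.1 -0.4] [-0.    0.04 -0.05] q7 1.69
```

View pics/w7.png

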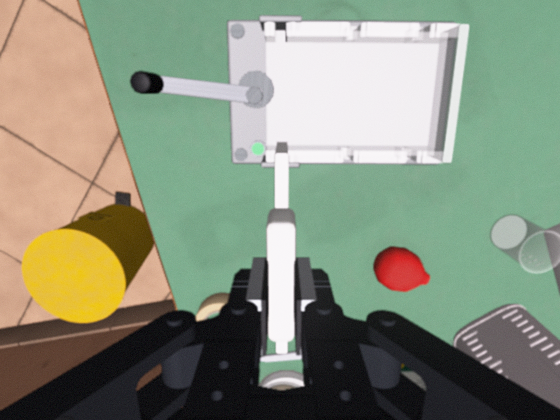

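Gate slot is in column ~281, in line with the held gate; both views give the slot line at stand y −68.6±0.3 and yaw 78.6°. I move over the slot.

Emit:
step_arm([
  [[-25,5,-15,0,0,0],[-25,5,-25,0,0,0],[-24,4,-30,0,0,0],[0,0,-20,0,0,0],[0,0,0,0,0,0]],
])

```text
time_s: 7.65
tcp_pos: [547.0, -140.6, 131.4]
orientation: [-0.546, -0.447, 0.449, 0.548]
ft_force: [0.1, 0.4, 0.1]
opening: 10.3
```

Emit:
step_arm([
  [[0,0,0,0,0,0],[0,0,0,0,0,0],[0,0,0,0,0,0],[0,0,0,0,0,0],[0,0,0,0,0,0]],
])

```text
time_s: 8.15
tcp_pos: [549.7, -141.4, 134.1]
orientation: [0.547, 0.448, -0.448, -0.547]
ft_force: [-0.3, 0.2, -0.7]
opening: 10.3
```

```bash
python3 - <<'E'
from stand import *
c=cam('wrist','w8.png');np.savez('w8.npz',**c)
i=cam('side')['color'][215:305,260:360,::-1]; cv2.imwrite('pics/s8.png',cv2.resize(i,(667,600),interpolation=cv2.INTER_CUBIC))
E
python3 st.py
```

```text
[ 549.4 -141.3  133.8] 8.25 op 10.7 yaw 78.61 ydir [ 0.  0. -1.] F [-0.8 -0.2 -0.4] [-0.01  0.01 -0.04] q7 1.71
```

View pics/w8.png

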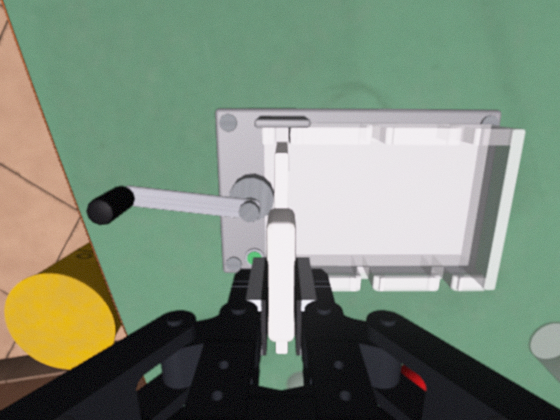

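View pics/s8.png

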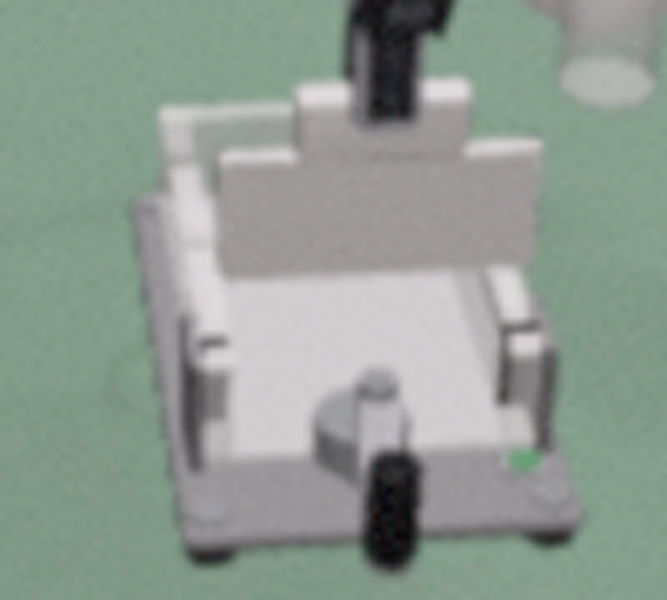

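Run:
```python
from stand import *
c=dict(np.load('w8.npz'))
i=c['color'][105:185,240:330,::-1]; cv2.imwrite('pics/z3.png',cv2.resize(i,(675,600),interpolation=cv2.INTER_CUBIC))
f=frame(np.array([563.2,-73.5,0]),np.radians(78.6))
ys=np.arange(-82,-56,1.)
for X in(-55,-53,-51,-49): print(X,prof(c,f,X,ys,58))
```

```text
-55 [198 221 237 239 239 237 239 239 230 220 230 231 232 231 232 233 225 140
 161 234 240 238 238 240 239 238]
-53 [198 219 237 239 239 238 239 238 231 219 229 232 231 230 231 232 224 147
 187 238 239 238 238 238 238 238]
-51 [195 217 236 239 240 239 239 238 229 220 230 231 231 232 230 232 224 143
 178 235 238 237 237 239 240 238]
-49 [193 218 237 239 239 237 239 239 231 222 228 226 228 226 228 226 221 160
 171 234 240 236 238 239 240 238]
```

View pics/z3.png

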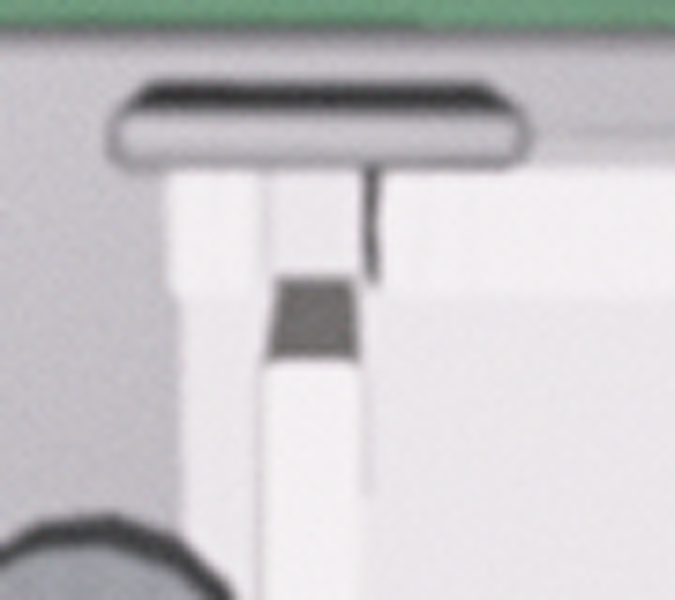

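Slot spans about columns 276–290 and the gate edge centre is ~282, so it needs ~0.6 mm toward +y. Then I start down.

Emit:
step_arm([
  [[0.3,0.6,-8,0,0,0],[0,0,-8,0,0,0],[0,0,-5,0,0,0],[0,0,-5,0,0,0],[0,0,0,0,0,0]],
])

```text
time_s: 8.75
tcp_pos: [549.0, -140.6, 106.6]
orientation: [-0.547, -0.447, 0.448, 0.548]
ft_force: [0.2, 0.3, -0.2]
opening: 10.4
```

Emit:
step_arm([
  [[0,0,-4,0,0,0],[0,0,-4,0,0,0],[0,0,0,0,0,0]],
])

```text
time_s: 9.05
tcp_pos: [549.3, -140.6, 99.1]
orientation: [-0.547, -0.448, 0.448, 0.547]
ft_force: [1.0, -0.4, -0.2]
opening: 10.0
```

```bash
python3 st.py
python3 - <<'E'
from stand import *
i=cam('side')['color'][215:305,260:360,::-1]; cv2.imwrite('pics/s9.png',cv2.resize(i,(667,600),interpolation=cv2.INTER_CUBIC))
E
```

```text
[ 549.3 -140.6   99.1] 9.05 op 10.0 yaw 78.61 ydir [-0.001  0.    -1.   ] F [ 1.  -0.4 -0.2] [0.01 0.03 0.02] q7 1.74
```

View pics/s9.png

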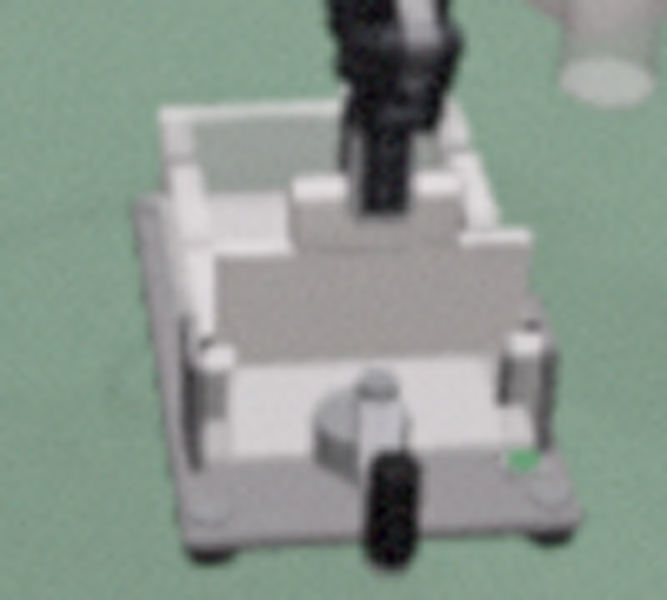

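The gate is in the grooves with no contact force. Continuing down.

Emit:
step_arm([
  [[0,0,-5,0,0,0],[0,0,-5,0,0,0],[0,0,-5,0,0,0],[0,0,-5,0,0,0],[0,0,0,0,0,0]],
])

```text
time_s: 9.6
tcp_pos: [549.0, -140.6, 78.7]
orientation: [-0.547, -0.448, 0.448, 0.548]
ft_force: [0.2, -0.3, -0.7]
opening: 10.4
```

Emit:
step_arm([
  [[0,0,-4,0,0,0],[0,0,-2,0,0,0],[0,0,-2,0,0,0],[0,0,-1,0,0,0],[0,0,0,0,0,0]],
])

```text
time_s: 10.1
tcp_pos: [549.6, -140.8, 70.9]
orientation: [-0.547, -0.448, 0.448, 0.547]
ft_force: [-1.8, 0.5, 2.8]
opening: 10.1
```

```bash
python3 st.py
python3 - <<'E'
from stand import *
i=cam('side')['color'][215:305,260:360,::-1]; cv2.imwrite('pics/s10.png',cv2.resize(i,(667,600),interpolation=cv2.INTER_CUBIC))
E
```

```text
[ 549.6 -140.8   70.9] 10.1 op 10.1 yaw 78.6 ydir [-0.  0. -1.] F [-1.8  0.5  2.8] [ 0.05  0.34 -0.01] q7 1.75
```

View pics/s10.png

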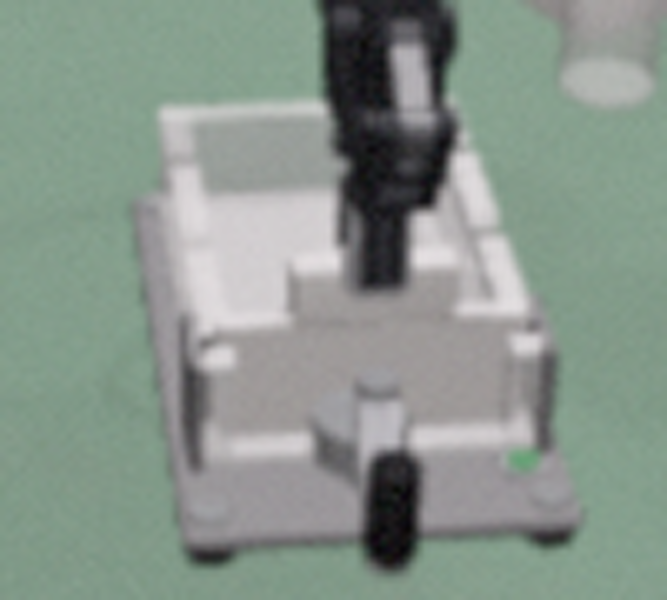

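Seated: z 70.9 as predicted, with upward contact. I press a little, then open slightly.

Emit:
step_arm([
  [[0,0,-1.5,0,0,0],[0,0,0,0,0,0]],
])

```text
time_s: 10.35
tcp_pos: [549.6, -140.9, 70.8]
orientation: [-0.547, -0.448, 0.448, 0.547]
ft_force: [-7.3, 1.8, 17.7]
opening: 10.6
```

Emit:
step_arm([
  [[0,0,0,0,0,0],[0,0,0,0,0,0],[0,0,0,0,0,0],[0,0,0,0,0,0]],
], grip=-0.3)

```text
time_s: 10.75
tcp_pos: [549.5, -140.7, 68.9]
orientation: [-0.547, -0.448, 0.448, 0.547]
ft_force: [-0.2, -0.7, 0.2]
opening: 29.6
```

```bash
python3 st.py
```

```text
[ 549.5 -140.7   68.9] 10.75 op 29.6 yaw 78.61 ydir [-0. -0. -1.] F [-0.2 -0.7  0.2] [-0.01 -0.05 -0.03] q7 1.76
```

Gate released. I lift off and turn the tool −90° to view the gate and lever from beyond the knob.

Emit:
step_arm([
  [[0,0,10,0,0,0],[0,0,30,0,0,0],[0,0,40,0,0,0],[0,0,40,0,0,-0.1],[-5,-20,40,0,0,-0.14]],
])

```text
time_s: 11.25
tcp_pos: [545.3, -158.0, 231.1]
orientation: [-0.596, -0.38, 0.379, 0.597]
ft_force: [1.6, 1.1, 0.1]
opening: 30.1
```

Emit:
step_arm([
  [[-6,-25,0,0,0,-0.14],[-6,-25,0,0,0,-0.14],[-6,-25,0,0,0,-0.14],[-6,-25,0,0,0,-0.14],[-6,-25,0,0,0,-0.14]],
])

```text
time_s: 11.75
tcp_pos: [514.2, -286.7, 229.9]
orientation: [0.691, 0.15, -0.149, -0.691]
ft_force: [0.0, -0.5, -0.0]
opening: 30.3
```

Emit:
step_arm([
  [[0,0,0,0,0,-0.14],[0,0,0,0,0,-0.14],[0,0,0,0,0,-0.14],[0,0,0,0,0,-0.14],[0,0,0,0,0,-0.07]],
])

```text
time_s: 12.25
tcp_pos: [514.6, -285.6, 229.6]
orientation: [-0.703, 0.072, -0.072, 0.704]
ft_force: [0.6, -0.2, -0.1]
opening: 30.0
```

Emit:
step_arm([
  [[0,0,0,0,0,0],[0,0,0,0,0,0],[0,0,0,0,0,0],[0,0,0,0,0,0]],
])

```text
time_s: 12.65
tcp_pos: [514.5, -285.8, 229.3]
orientation: [-0.704, 0.07, -0.07, 0.704]
ft_force: [-0.0, -0.9, -0.0]
opening: 29.7
```

```bash
python3 - <<'E'
from stand import *
c=cam('wrist','w11.png');np.savez('w11.npz',**c)
E
python3 st.py
```

```text
[ 514.6 -285.8  229.2] 12.7 op 29.5 yaw -11.31 ydir [ 0.  0. -1.] F [1.2 0.5 0.4] [-0.01 -0.03  0.  ] q7 0.54
```

View pics/w11.png

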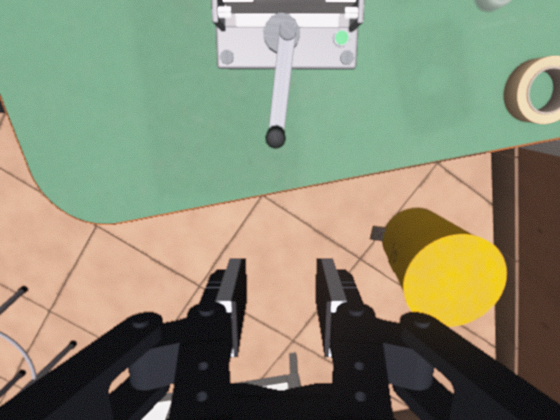

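Knob (275,137), pivot (287,30), gate bar top edge just at the frame top (288,2).

Run:
```python
from h import *
def knob(c,roi):
    x0,y0,x1,y1=roi;g=c['color'].max(2);m=np.zeros(g.shape,np.uint8);m[y0:y1,x0:x1]=(g[y0:y1,x0:x1]<60)*255
    k=max(cv2.findContours(m,0,1)[0],key=cv2.contourArea);return cv2.minEnclosingCircle(k),cv2.boundingRect(k)
c=dict(np.load('w11.npz'));print(knob(c,(255,115,300,160)))
(u,v),r=knob(c,(255,115,300,160))[0]
P=pts(c);print('knob z84',onz(c,[[u,v]],84).round(1),'depth',P[134:141,272:279].reshape(-1,3).mean(0).round(1),P[137,275])
print('pivot',onz(c,[[287,31]],53).round(1),P[30,287].round(1))
print('arm dir', onz(c,[[286.5,60],[278,120]],48).round(1))
c6=dict(np.load('w6.npz'));k=knob(c6,(80,60,125,100));print(k, onz(c6,[[96,78]],84))
c7=dict(np.load('w7.npz'));k=knob(c7,(125,60,170,105));print(k, onz(c7,[[141,82]],84))
```

```text
(((275.0, 136.375), 10.423181533813477), (267, 126, 18, 21))
knob z84 [[ 518.7 -242.1   84. ]] depth [ 518.6 -242.6   83.5] [ 518.56331971 -242.63657074   83.08910348]
pivot [[ 544.3 -163.4   53. ]] [ 544.4 -162.7   53.3]
arm dir [[ 539.8 -184.8   48. ]
 [ 522.9 -232.2   48. ]]
(((102.5, 76.5), 16.446983337402344), (87, 67, 32, 19)) [[ 520.63635365 -241.97056742   84.        ]]
(((146.5, 82.5), 15.890348434448242), (131, 72, 32, 21)) [[ 518.83948089 -242.07289224   84.        ]]
```

Emit:
step_arm([
  [[2,22,-25,0,0,-0.11],[2.4,22,-25,0,0,0],[0,0,-25,0,0,0],[0,0,-20,0,0,0],[0,0,0,0,0,0]],
])

```text
time_s: 13.2
tcp_pos: [517.4, -240.6, 131.8]
orientation: [-0.699, 0.11, -0.107, 0.699]
ft_force: [0.8, -0.2, 1.0]
opening: 30.1
```

Emit:
step_arm([
  [[0,0,0,0,0,0],[0,0,0,0,0,0],[0,0,0,0,0,0]],
])

```text
time_s: 13.5
tcp_pos: [519.7, -242.2, 135.3]
orientation: [0.699, -0.108, 0.109, -0.699]
ft_force: [-0.1, -0.3, -0.3]
opening: 29.8
```

```bash
python3 - <<'E'
from stand import *
c=cam('wrist','w12.png');np.savez('w12.npz',**c)
E
python3 st.py
```

```text
[ 519.6 -242.1  135.2] 13.55 op 29.5 yaw -17.65 ydir [ 0.002 -0.    -1.   ] F [ 0.3 -0.9  0.3] [0.01 0.02 0.02] q7 0.46
```

View pics/w12.png

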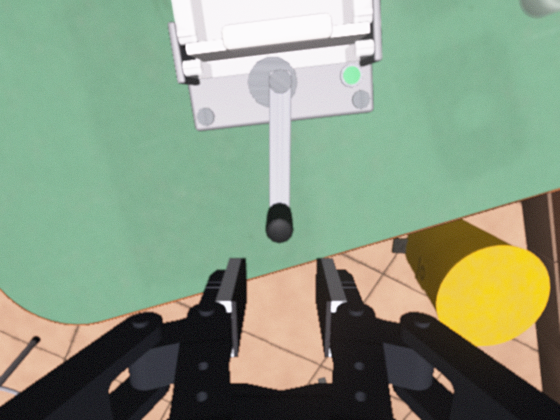

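Lever is aligned with the tool centre column: knob (280,228), pivot (280,82). The gate (275,35) sits between the posts on both sides.

Run:
```python
from h import *
c=dict(np.load('w12.npz'));P=pts(c)
print(onz(c,[[280,230]],84).round(1),P[230,280],'pivot',onz(c,[[280,82]],53).round(1),P[80,280])
e=[[225,30],[328,20],[275,27]];print('gatebar top',[P[v,u].round(1) for u,v in e]); print('plate',[P[v,u].round(1) for u,v in[(207,47),(350,32)]])
```

```text
[[ 519.2 -242.8   84. ]] [ 519.15808498 -242.84318504   83.74503148] pivot [[ 544.5 -163.3   53. ]] [ 544.8993235  -162.16394336   52.1420264 ]
gatebar top [array([ 525.5, -132.3,   85.6]), array([ 575.7, -143.6,   86.4]), array([ 549.7, -138.6,   85.5])]
plate [array([ 510.8, -132.9,   61.6]), array([ 589.7, -150. ,   63.2])]
```

Emit:
step_arm([
  [[-0.4,0,-20,0,0,0],[0,0,-20,0,0,0],[0,0,-18,0,0,0],[0,0,-9,0,0,0],[0,0,0,0,0,0]],
])

```text
time_s: 14.05
tcp_pos: [518.2, -241.5, 66.5]
orientation: [-0.699, 0.109, -0.108, 0.699]
ft_force: [0.8, -0.8, -0.0]
opening: 30.1
```

Emit:
step_arm([
  [[0,0,0,0,0,0],[0,0,0,0,0,0],[0,0,0,0,0,0],[0,0,0,0,0,0]],
], grip=-1, force=30)

```text
time_s: 14.45
tcp_pos: [519.0, -242.1, 67.9]
orientation: [0.699, -0.108, 0.109, -0.699]
ft_force: [-1.2, 0.3, 3.3]
opening: 14.7
```

```bash
python3 st.py
python3 - <<'E'
import numpy as np
P=np.array([544.8,-162.6]);r=84.5;a=252.3
for k in range(0,13):
    t=np.radians(a-k*83.7/12*1.0); print(k,(P+r*np.array([np.cos(t),np.sin(t)])).round(1))
E
```

```text
[ 519.  -242.1   67.9] 14.45 op 14.7 yaw -17.66 ydir [ 0.001 -0.001 -1.   ] F [-1.2  0.3  3.3] [-0.06  0.17  0.07] q7 0.53
0 [ 519.1 -243.1]
1 [ 509.5 -239.4]
2 [ 500.5 -234.5]
3 [ 492.1 -228.6]
4 [ 484.4 -221.7]
5 [ 477.7 -214. ]
6 [ 472.  -205.4]
7 [ 467.3 -196.3]
8 [ 463.8 -186.6]
9 [ 461.5 -176.6]
10 [ 460.4 -166.4]
11 [ 460.6 -156.1]
12 [ 462.  -145.9]
```

Emit:
step_arm([
  [[-9.6,3.7,0,0,0,-0.122],[-9.0,4.9,0,0,0,-0.122],[-8.4,5.9,0,0,0,-0.122],[-7.7,6.9,0,0,0,-0.122],[-6.7,7.7,0,0,0,-0.122]],
])

```text
time_s: 14.95
tcp_pos: [478.0, -213.0, 67.9]
orientation: [-0.633, 0.314, -0.316, 0.633]
ft_force: [1.1, -1.0, 1.0]
opening: 15.5
```

```bash
python3 st.py
```

```text
[ 478.  -213.    67.9] 14.95 op 15.5 yaw -52.9 ydir [ 0.003 -0.001 -1.   ] F [ 1.1 -1.   1. ] [-0.07 -0.49  0.09] q7 0.04
```

Emit:
step_arm([
  [[-5.7,8.6,0,0,0,-0.122],[-4.7,9.1,0,0,0,-0.122],[-3.5,9.7,0,0,0,-0.122],[-2.3,10.0,0,0,0,-0.122],[-1.1,10.2,0,0,0,-0.122]],
])

```text
time_s: 15.45
tcp_pos: [461.0, -165.4, 67.9]
orientation: [-0.509, 0.489, -0.492, 0.51]
ft_force: [0.9, -2.3, 0.2]
opening: 14.8
```

```bash
python3 st.py
```

```text
[ 461.  -165.4   67.9] 15.45 op 14.8 yaw -87.85 ydir [ 0.003 -0.001 -1.   ] F [ 0.9 -2.3  0.2] [-0.52 -0.41  0.07] q7 -0.5
```

Emit:
step_arm([
  [[0.2,10.3,0,0,0,-0.122],[1.4,10.0,0,0,0,-0.122],[0,0,0,0,0,0],[0,0,0,0,0,0]],
])

```text
time_s: 15.85
tcp_pos: [463.0, -144.2, 67.8]
orientation: [0.447, -0.547, 0.548, -0.448]
ft_force: [0.9, 2.4, 4.9]
opening: 15.3
```

```bash
python3 st.py
```

```text
[ 463.  -144.2   67.8] 15.85 op 15.3 yaw -101.42 ydir [ 0.002  0.    -1.   ] F [0.9 2.4 4.9] [ 0.41 -0.19 -0.06] q7 -0.72
```

Emit:
step_arm([
  [[0,0,0,0,0,0],[0,0,0,0,0,0],[0,0,0,0,0,0]],
], grip=-0.25)

```text
time_s: 16.15
tcp_pos: [461.3, -144.7, 67.1]
orientation: [-0.447, 0.548, -0.548, 0.447]
ft_force: [1.3, -0.8, -0.2]
opening: 31.9
```

Emit:
step_arm([
  [[0,0,10,0,0,0],[0,0,30,0,0,0],[0,0,45,0,0,0],[0,0,45,0,0,0],[0,0,30,0,0,0]],
])

```text
time_s: 16.65
tcp_pos: [461.6, -145.8, 229.8]
orientation: [0.447, -0.547, 0.549, -0.447]
ft_force: [-0.0, 1.0, -0.4]
opening: 31.9
```

```bash
python3 - <<'E'
from stand import *
c=cam('wrist','w13.png');np.savez('w13.npz',**c)
i=cam('side')['color'][215:305,260:360,::-1]; cv2.imwrite('pics/s13.png',cv2.resize(i,(667,600),interpolation=cv2.INTER_CUBIC))
E
python3 st.py
```

```text
[ 463.3 -146.3  231.1] 16.75 op 32.3 yaw -101.56 ydir [ 0.007 -0.    -1.   ] F [-0.9 -0.8 -0.6] [0.06 0.   0.02] q7 -0.98
```

View pics/w13.png

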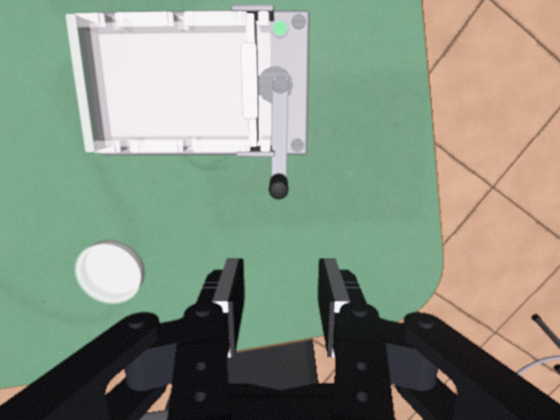

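View pics/s13.png

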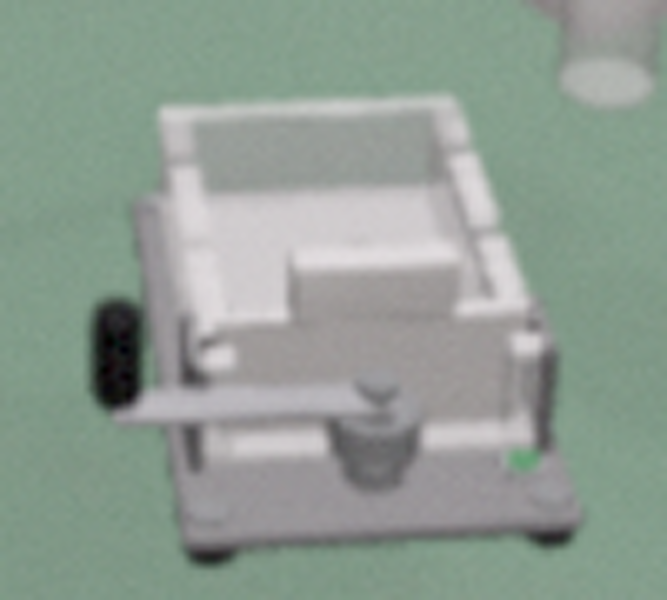

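Side and wrist views: lever locked parallel to the gate (knob (279,187)) and the gate still down. Now for the broad comb: back to the rack with yaw +2.5 rad.

Emit:
step_arm([
  [[2,24,0,0,0,0.145],[2,28,0,0,0,0.145],[2,28,0,0,0,0.145],[2,28,0,0,0,0.145],[2,28,0,0,0,0.145]],
])

```text
time_s: 17.25
tcp_pos: [470.8, -7.7, 226.7]
orientation: [0.614, -0.352, 0.351, -0.613]
ft_force: [0.2, 0.2, -0.4]
opening: 31.7
```

Emit:
step_arm([
  [[2,28,0,0,0,0.145],[2,28,0,0,0,0.145],[2,28,0,0,0,0.145],[2,28,0,0,0,0.145],[2,28,0,0,0,0.145]],
])

```text
time_s: 17.75
tcp_pos: [480.8, 132.1, 226.7]
orientation: [0.698, -0.112, 0.111, -0.698]
ft_force: [0.5, -0.8, 0.1]
opening: 31.7
```

Emit:
step_arm([
  [[2,28,0,0,0,0.145],[2,28,0,0,0,0.145],[2,28,0,0,0,0.145],[2,28,0,0,0,0.145],[2,28,0,0,0,0.145]],
])

```text
time_s: 18.25
tcp_pos: [490.9, 271.9, 226.5]
orientation: [0.693, 0.143, -0.144, -0.692]
ft_force: [0.8, -1.1, -0.1]
opening: 32.2
```

```bash
python3 st.py
```

```text
[490.9 271.9 226.5] 18.25 op 32.2 yaw 23.41 ydir [-0.001 -0.001 -1.   ] F [ 0.8 -1.1 -0.1] [-0.02 -0.03 -0.02] q7 0.11
```

Emit:
step_arm([
  [[2,28,-10,0,0,0.12],[2,18,-20,0,0,0.12],[0,10,-6,0,0,0.083],[0,0,0,0,0,0],[0,0,0,0,0,0]],
])

```text
time_s: 18.75
tcp_pos: [495.5, 326.2, 190.9]
orientation: [0.662, 0.25, -0.25, -0.661]
ft_force: [0.5, 0.1, 0.0]
opening: 32.4
```

Emit:
step_arm([
  [[0,0,0,0,0,0],[0,0,0,0,0,0],[0,0,0,0,0,0]],
], grip=-0.2)

```text
time_s: 19.05
tcp_pos: [495.7, 326.8, 191.6]
orientation: [-0.661, -0.251, 0.25, 0.661]
ft_force: [0.5, -0.1, -0.1]
opening: 34.4
```

```bash
python3 - <<'E'
from stand import *
c=cam('wrist','w14.png');np.savez('w14.npz',**c)
E
python3 st.py
```

```text
[495.7 327.  191.5] 19.1 op 34.3 yaw 41.54 ydir [ 0.  0. -1.] F [ 0.2 -0.6 -0.1] [-0.02 -0.01 -0.02] q7 0.36
```

View pics/w14.png

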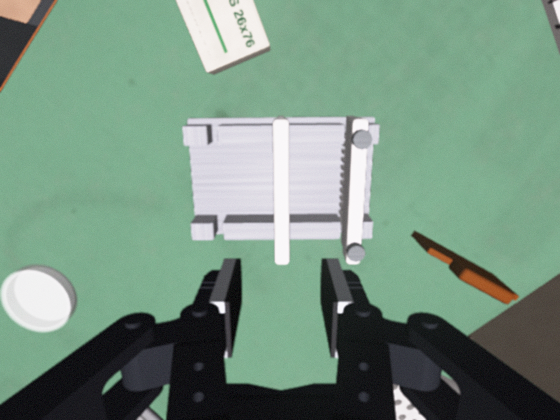

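Broad comb bar runs (281,118)–(282,264) with no screws; fine comb at (356,190), gate slot now empty on the left.

Run:
```python
from bars import *
a=dict(np.load('w1.npz'));b=dict(np.load('w14.npz'))
g=b['color'].min(2);print(g[112:124,281],g[258:270,282])
R=rows(a,55,195,325,343);S=rows(b,122,262,272,292,230);print(S[0],S[-1])
e=onz(b,np.c_[(S[:,1]+S[:,2])/2,S[:,0]],73);print(e[0],e[-1],e.mean(0),np.degrees(np.arctan(np.polyfit(e[:,0],e[:,1],1)[0])))
def tri(a,ua,b,ub):
    o1,d1=ray(a,[ua]);o2,d2=ray(b,[ub]);M=np.c_[d1[0],-d2[0]];t=np.linalg.lstsq(M,o2-o1,rcond=None)[0]
    return ((o1+d1[0]*t[0]+o2+d2[0]*t[1])/2).round(1),np.linalg.norm(M@t-(o2-o1)).round(1)
print(tri(a,(335.5,61.5),b,(281,117.5)),tri(a,(334,187.5),b,(282,264)))
print(onz(b,[[281,117.5],[282,264]],73).round(1),pts(b)[190,281])
```

```text
[129 127 128 130 142 158 171 208 241 247 248 248] [247 248 248 248 247 245 214 155 133 128 125 134]
[122.  273.5 287.5] [261.  274.5 288.5]
[457.69688096 369.12630157  73.        ] [530.86518321 287.7434302   73.        ] [492.87342669 329.981448    73.        ] -47.84217019246142
(array([456.8, 371.2,  61.6]), np.float64(1.0)) (array([534.1, 284.4,  68.6]), np.float64(0.6))
[[455.9 371.7  73. ]
 [532.9 286.   73. ]] [491.63663181 331.38757815  71.57814744]
```

Emit:
step_arm([
  [[-1,1.3,-30,0,0,0.008],[0,0,-30,0,0,0],[0,0,-25,0,0,0],[0,0,-20,0,0,0],[0,0,0,0,0,0]],
])

```text
time_s: 19.6
tcp_pos: [492.8, 327.5, 83.8]
orientation: [0.661, 0.252, -0.255, -0.659]
ft_force: [0.2, -0.3, 0.3]
opening: 34.1
```

Emit:
step_arm([
  [[0,0,-10,0,0,0],[0,0,0,0,0,0],[0,0,0,0,0,0]],
])

```text
time_s: 19.9
tcp_pos: [494.9, 328.8, 76.9]
orientation: [-0.66, -0.254, 0.253, 0.66]
ft_force: [-0.4, 0.5, 0.4]
opening: 34.1
```

```bash
python3 - <<'E'
from stand import *
c=cam('wrist','w15.png')
E
python3 st.py
```

```text
[495.  328.9  77. ] 19.95 op 34.4 yaw 42.05 ydir [ 0.001  0.001 -1.   ] F [-0.9  0.3  0.6] [0.02 0.01 0.02] q7 0.46
```

View pics/w15.png

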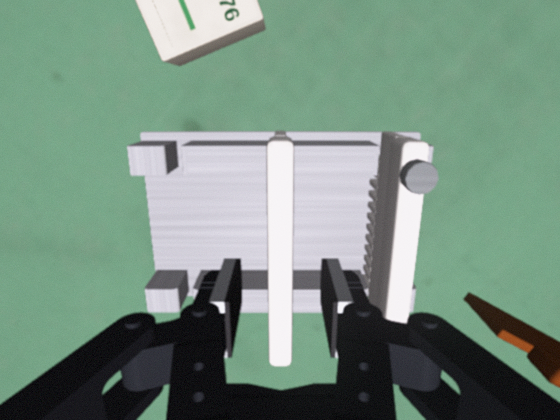

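Centred on the broad comb (280,250), fine comb clear of the right finger. Down and close.

Emit:
step_arm([
  [[0,0,-10,0,0,0],[0,0,-8,0,0,0],[0,0,0,0,0,0],[0,0,0,0,0,0]],
])

```text
time_s: 20.35
tcp_pos: [494.3, 328.3, 57.7]
orientation: [0.66, 0.253, -0.254, -0.66]
ft_force: [0.1, -0.0, -0.7]
opening: 34.0
```

Emit:
step_arm([
  [[0,0,0,0,0,0],[0,0,0,0,0,0],[0,0,0,0,0,0],[0,0,0,0,0,0],[0,0,0,0,0,0]],
], grip=-1, force=50)

```text
time_s: 20.85
tcp_pos: [494.8, 328.7, 58.5]
orientation: [-0.66, -0.254, 0.253, 0.66]
ft_force: [-0.2, -0.2, 2.6]
opening: 10.2
```

```bash
python3 st.py
```

```text
[494.8 328.7  58.5] 20.85 op 10.2 yaw 42.05 ydir [ 0.001  0.001 -1.   ] F [-0.2 -0.2  2.6] [ 0.03 -0.04 -0.05] q7 0.48
```

Emit:
step_arm([
  [[0,0,10,0,0,0],[0,0,15,0,0,0],[0,0,25,0,0,0],[0,0,35,0,0,0],[0,0,40,0,0,0]],
])

```text
time_s: 21.35
tcp_pos: [493.8, 328.0, 184.6]
orientation: [0.66, 0.253, -0.254, -0.66]
ft_force: [0.5, 0.8, -0.7]
opening: 10.4
```

```bash
python3 - <<'E'
from stand import *
c=cam('wrist','w16.png')
E
python3 st.py
```

```text
[497.7 329.6 191.7] 21.4 op 9.9 yaw 41.98 ydir [ 0.007  0.006 -1.   ] F [3.2 1.2 4.6] [ 0.07 -0.23 -0.03] q7 0.37
```

View pics/w16.png

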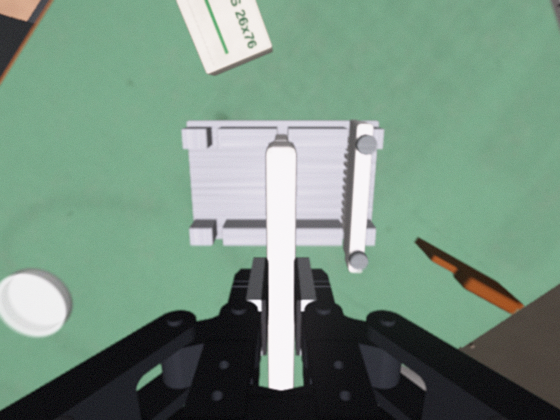

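Comb held straight (bar (280,265)); the fine comb stays put at (361,195). Carrying it to beside the stand.

Emit:
step_arm([
  [[8,-20,15,0,0,0.05],[16,-38,15,0,0,0.065],[16,-40,10,0,0,0.065],[16,-40,5,0,0,0.065],[16,-40,0,0,0,0.065]],
])

```text
time_s: 21.9
tcp_pos: [567.4, 149.0, 230.1]
orientation: [-0.612, -0.354, 0.352, 0.613]
ft_force: [-0.3, -0.2, -0.7]
opening: 10.3
```

Emit:
step_arm([
  [[16,-40,0,0,0,0.065],[16,-40,0,0,0,0.065],[16,-40,0,0,0,0.065],[16,-40,0,0,0,0.065],[15,-33,0,0,0,0.068]],
])

```text
time_s: 22.4
tcp_pos: [645.7, -45.5, 229.2]
orientation: [0.547, 0.448, -0.448, -0.547]
ft_force: [0.7, -0.1, -0.4]
opening: 10.0
```

Emit:
step_arm([
  [[0,0,0,0,0,0],[0,0,0,0,0,0],[0,0,0,0,0,0],[0,0,0,0,0,0],[0,0,0,0,0,0]],
])

```text
time_s: 22.9
tcp_pos: [645.3, -40.8, 228.2]
orientation: [-0.547, -0.449, 0.448, 0.547]
ft_force: [0.7, -0.0, -0.9]
opening: 10.3
```

```bash
python3 - <<'E'
from stand import *
c=cam('wrist','w17.png');np.savez('w17.npz',**c)
meas(c,np.array([563.2,-73.5,0]),np.radians(78.6))
E
python3 st.py
```

```text
X -54 gate -71.67 -63.18 mid -13.23 -3.5 comb 42.06 52.06 end 84.46
X -52 gate -67.03 -63.12 mid -13.25 -7.81 comb 42.0 51.88 end 84.36
X 50 gate -65.92 -63.1 mid -13.45 -7.0 comb None None end 81.88
X 52 gate -66.1 -63.08 mid -13.53 -7.5 comb None None end 81.92
Y -45 -55.95 55.35 inner -46.0 45.12
Y -30 -56.58 55.75 inner -46.1 45.08
Y 15 -56.53 55.89 inner -45.96 45.19
Y 30 -56.52 55.8 inner -45.89 45.15
[645.4 -41.1 228.2] 22.95 op 10.3 yaw 78.71 ydir [-0.  0. -1.] F [-0.1  0.3 -0.6] [-0.01  0.03  0.  ] q7 1.61
```

View pics/w17.png

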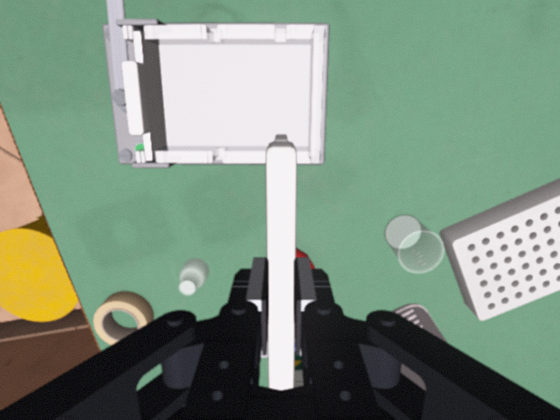

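Run:
```python
from bars import *
from scipy.spatial.transform import Rotation as R
c=dict(np.load('w17.npz'));t=np.array([645.4,-41.1,228.2]);M=R.from_quat(monitor.get_state()['orientation']).as_matrix()
Q=rows(c,152,245,255,305,230);e=onz(c,np.c_[(Q[:,1]+Q[:,2])/2,Q[:,0]],t[2]+14.5)-t;print((e@M)[[0,40,-1]].round(2),Q[[0,40,-1]])
g=c['color'].min(2);print(g[135:152,281])
for v in(142.5,148): print(((onz(c,[[281,v]],t[2]+14.5)-t)@M).round(1))
```

```text
[[-5.900e-01 -1.449e+01  5.561e+01]
 [-2.000e-02 -1.449e+01  4.035e+01]
 [-2.000e-01 -1.450e+01  1.892e+01]] [[152.  254.5 304.5]
 [192.  267.5 294.5]
 [244.  267.5 293.5]]
[128 117 115 130 151 166 147 124 121 126 138 174 216 238 243 243 244]
[[ -0.  -14.5  59.1]]
[[ -0.  -14.5  57.1]]
```

Emit:
step_arm([
  [[-24,5,-15,0,0,0],[-25,5,-25,0,0,0],[-24,4,-30,0,0,0],[0,0,-25,0,0,0],[0,0,0,0,0,0]],
])

```text
time_s: 23.45
tcp_pos: [569.6, -27.4, 130.5]
orientation: [-0.546, -0.447, 0.45, 0.548]
ft_force: [-0.6, -0.3, -0.1]
opening: 10.2
```

Emit:
step_arm([
  [[0,0,-7,0,0,0],[0,0,0,0,0,0],[0,0,0,0,0,0],[0,0,0,0,0,0],[0,0,0,0,0,0]],
])

```text
time_s: 23.95
tcp_pos: [573.1, -28.5, 126.7]
orientation: [0.547, 0.448, -0.448, -0.547]
ft_force: [0.4, 0.1, 0.1]
opening: 10.3
```

```bash
python3 - <<'E'
from stand import *
c=cam('wrist','w18.png');np.savez('w18.npz',**c)
i=c['color'][95:185,235:325,::-1]; cv2.imwrite('pics/z18.png',cv2.resize(i,(600,600),interpolation=cv2.INTER_CUBIC))
i=cam('side')['color'][205:305,260:360,::-1]; cv2.imwrite('pics/s18.png',cv2.resize(i,(600,600),interpolation=cv2.INTER_CUBIC))
f=frame(np.array([563.2,-73.5,0]),np.radians(78.6))
for X in(-55,-53): print(X,prof(c,f,X,np.arange(36,60,1.),58))
E
python3 st.py
```

```text
-55 [238 240 239 238 238 239 235 228 236 237 238 237 238 238 235 218 231 238
 239 238 238 239 238 238]
-53 [238 239 239 238 238 239 229 190 185 184 184 185 191 221 236 219 229 238
 240 235 237 239 239 237]
[572.7 -28.5 126.5] 24.05 op 10.2 yaw 78.61 ydir [ 0.001  0.    -1.   ] F [-0.4 -0.3 -0.9] [-0.04 -0.03  0.02] q7 1.64
```

View pics/z18.png

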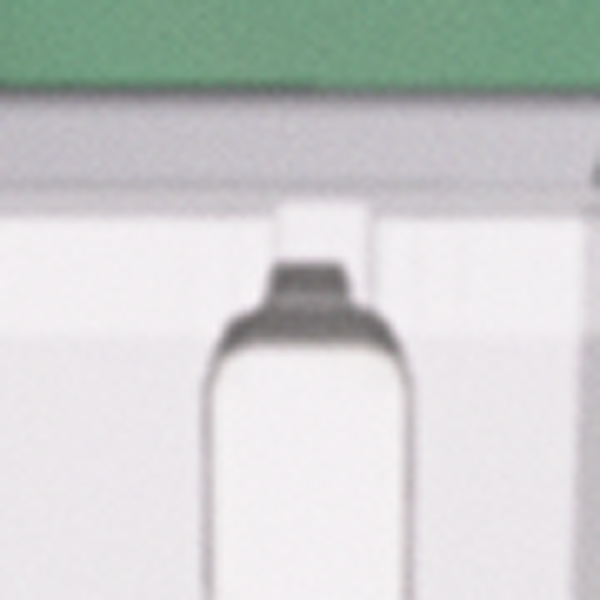

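View pics/s18.png

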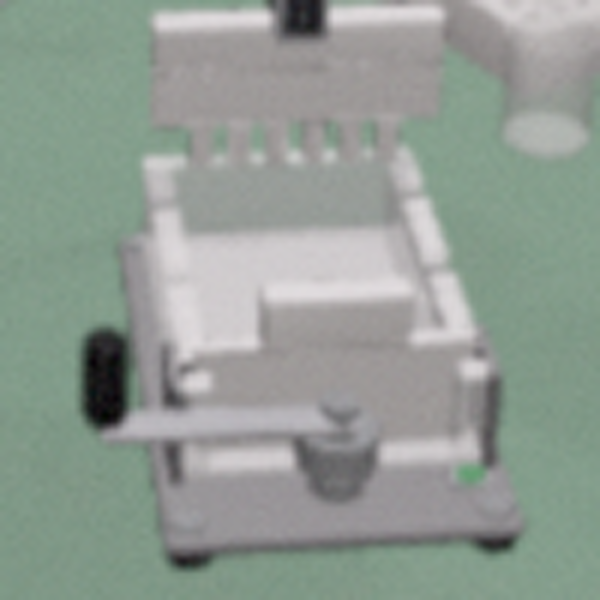

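Slot centre is ~1.5 mm further +y than the web; the numbers agree (−27.1 target vs −28.5). I correct it, then lower.

Emit:
step_arm([
  [[0,1.4,-10,0,0,0],[0,0,-10,0,0,0],[0,0,-6,0,0,0],[0,0,0,0,0,0],[0,0,0,0,0,0]],
])

```text
time_s: 24.55
tcp_pos: [572.3, -27.2, 99.8]
orientation: [-0.547, -0.448, 0.448, 0.547]
ft_force: [-0.5, -0.7, -1.5]
opening: 9.9
```

Emit:
step_arm([
  [[0,0,0,0,0,0],[0,0,0,0,0,0]],
])

```text
time_s: 24.75
tcp_pos: [572.8, -27.1, 100.4]
orientation: [0.547, 0.448, -0.448, -0.547]
ft_force: [0.3, -0.4, -0.9]
opening: 10.3
```

```bash
python3 - <<'E'
from stand import *
c=cam('wrist','w19.png')
i=c['color'][95:185,235:325,::-1]; cv2.imwrite('pics/z19.png',cv2.resize(i,(600,600),interpolation=cv2.INTER_CUBIC))
E
python3 st.py
```

```text
[572.7 -27.1 100.4] 24.8 op 10.4 yaw 78.61 ydir [ 0.001  0.    -1.   ] F [ 0.  -0.2 -0.9] [-0.02  0.04 -0.02] q7 1.66
```

View pics/z19.png

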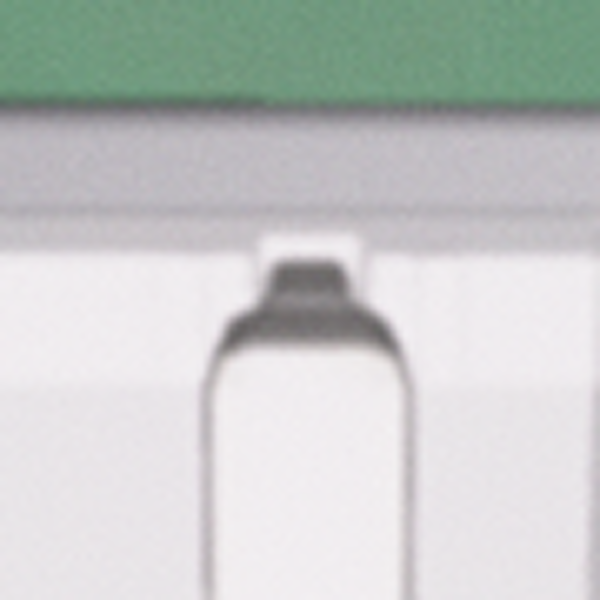

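Web end (zoom 309) is now centred in the slot (zoom 260–365). Lowering to the sills.

Emit:
step_arm([
  [[-0.2,0.1,-4,0,0,0],[0,0,-4,0,0,0],[0,0,-4,0,0,0],[0,0,-3,0,0,0],[0,0,0,0,0,0]],
])

```text
time_s: 25.3
tcp_pos: [571.9, -26.9, 84.5]
orientation: [-0.547, -0.448, 0.448, 0.547]
ft_force: [-1.1, 0.0, -1.9]
opening: 10.5
```

```bash
python3 st.py
```

```text
[571.9 -26.9  84.5] 25.3 op 10.5 yaw 78.61 ydir [-0.001 -0.    -1.   ] F [-1.1  0.  -1.9] [-0.03 -0.02 -0.01] q7 1.67
```

Emit:
step_arm([
  [[0,0,-4,0,0,0],[0,0,-3,0,0,0],[0,0,-2,0,0,0],[0,0,-2,0,0,0],[0,0,0,0,0,0]],
])

```text
time_s: 25.8
tcp_pos: [572.1, -26.9, 73.9]
orientation: [-0.547, -0.448, 0.448, 0.547]
ft_force: [-0.3, 0.5, -0.7]
opening: 10.0
```

Emit:
step_arm([
  [[0,0,-1.5,0,0,0],[0,0,0,0,0,0]],
])

```text
time_s: 26.0
tcp_pos: [572.4, -27.0, 73.4]
orientation: [-0.547, -0.448, 0.448, 0.547]
ft_force: [-2.4, 0.2, 6.9]
opening: 10.3
```

```bash
python3 st.py
python3 - <<'E'
from stand import *
i=cam('side')['color'][205:305,260:360,::-1]; cv2.imwrite('pics/s20.png',cv2.resize(i,(600,600),interpolation=cv2.INTER_CUBIC))
E
```

```text
[572.4 -27.   73.4] 26.0 op 10.3 yaw 78.6 ydir [ 0.     0.001 -1.   ] F [-2.4  0.2  6.9] [0.07 0.66 0.01] q7 1.68
```

View pics/s20.png

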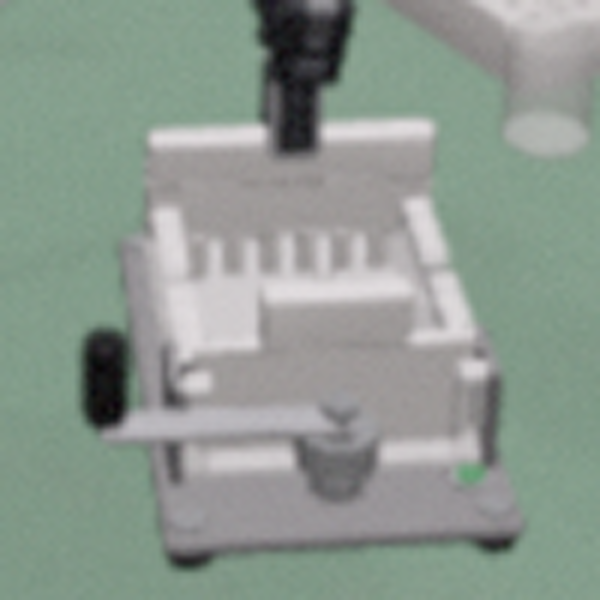

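Contact comes at z 73.4 (predicted 73.5), so it is seated on the sills. Release, lift, look.

Emit:
step_arm([
  [[0,0,-0.5,0,0,0],[0,0,0,0,0,0],[0,0,0,0,0,0],[0,0,0,0,0,0],[0,0,0,0,0,0]],
], grip=-0.3)

```text
time_s: 26.55
tcp_pos: [572.3, -26.9, 72.1]
orientation: [0.547, 0.448, -0.448, -0.547]
ft_force: [-0.7, 0.2, 0.2]
opening: 29.7
```

Emit:
step_arm([
  [[0,0,8,0,0,0],[0,0,20,0,0,0],[0,0,40,0,0,0],[0,0,45,0,0,0],[15,-8,40,0,0,0]],
])

```text
time_s: 27.05
tcp_pos: [586.1, -34.3, 227.4]
orientation: [-0.547, -0.448, 0.448, 0.547]
ft_force: [2.5, 0.4, -0.2]
opening: 29.8
```

Emit:
step_arm([
  [[30,-15,0,0,0,0],[30,-15,0,0,0,0],[0,0,0,0,0,0],[0,0,0,0,0,0],[0,0,0,0,0,0]],
])

```text
time_s: 27.55
tcp_pos: [646.4, -64.6, 225.0]
orientation: [-0.547, -0.448, 0.448, 0.548]
ft_force: [1.0, 0.1, 0.3]
opening: 30.2
```

Emit:
step_arm([
  [[0,0,0,0,0,0],[0,0,0,0,0,0],[0,0,0,0,0,0]],
])

```text
time_s: 27.85
tcp_pos: [647.0, -64.5, 225.3]
orientation: [-0.547, -0.448, 0.448, 0.547]
ft_force: [-0.4, -1.0, 0.3]
opening: 30.0
```

```bash
python3 - <<'E'
from stand import *
c=cam('wrist','w21.png');np.savez('w21.npz',**c)
cam('top','top21.png');cam('side','side21.png')
E
python3 st.py
```

```text
[647.2 -64.8 225.2] 28.0 op 30.3 yaw 78.62 ydir [ 0.  0. -1.] F [-0.1  0.1 -0.2] [ 0.01 -0.03  0.  ] q7 1.66
```

View pics/w21.png

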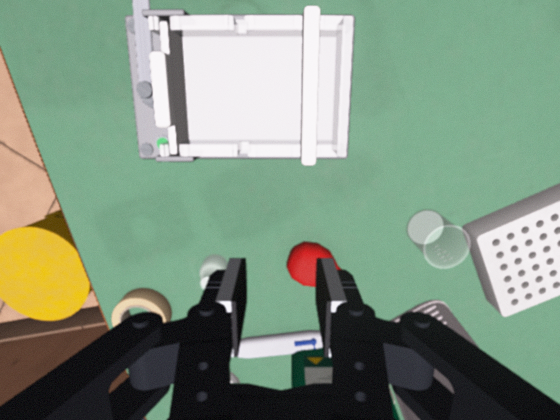

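View pics/side21.png

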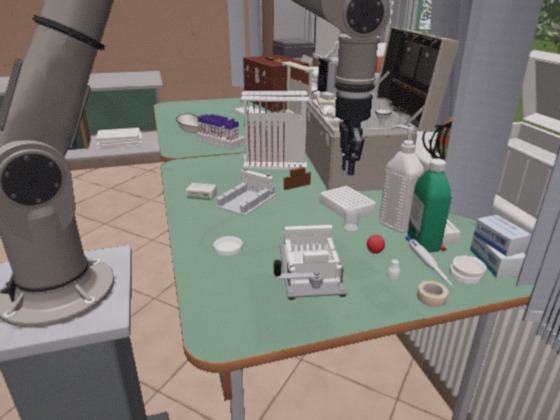

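Comb bar at (310,86) spans both walls, gate bar (160,90), lever arm along the gate (143,30). The fine comb is alone in the rack (side (258,185)) and the glassware is unmoved. A quick numeric check of heights and angles follows.

Run:
```python
from bars import *
c=dict(np.load('w21.npz'));P=pts(c)
S=np.array([563.2,-73.5]);a=np.radians(78.6);y=np.array([np.cos(a),np.sin(a)]);x=np.array([y[1],-y[0]])
def st(p): d=p[:2]-S; return (d@x).round(1),(d@y).round(1),p[2].round(1)
print('comb depth',[st(P[v,u]) for u,v in[(311,20),(310,86),(309,150)]]); print('gate depth',[st(P[v,u]) for u,v in[(159,65),(160,90),(162,115)]])
R=rows(c,14,155,298,323,232);e=onz(c,np.c_[(R[:,1]+R[:,2])/2,R[:,0]],88);print('comb line',st(e[0]),st(e[-1]))
R=rows(c,58,120,148,172,225);e=onz(c,np.c_[(R[:,1]+R[:,2])/2,R[:,0]],87);print('gate line',st(e[0]),st(e[-1]))
print('comb ends',[st(p) for p in onz(c,[[311.5,7],[309,164.5]],88)])
a0=cv2.imread('pics/top0.png');b=cv2.imread('pics/top21.png')
d=cv2.absdiff(a0,b).max(2)
for n,(u,v) in dict(dish=(287,262),beaker=(285,140),vial=(365,143),fine=(178,212)).items(): print(n,d[v-10:v+11,u-10:u+11].mean().round(1))
```

```text
comb depth [(np.float64(-47.2), np.float64(46.5), np.float64(87.2)), (np.float64(-1.9), np.float64(46.9), np.float64(87.1)), (np.float64(46.2), np.float64(47.2), np.float64(87.1))]
gate depth [(np.float64(-17.0), np.float64(-65.7), np.float64(86.2)), (np.float64(0.8), np.float64(-66.7), np.float64(85.9)), (np.float64(19.3), np.float64(-66.7), np.float64(86.1))]
comb line (np.float64(-51.0), np.float64(46.8), np.float64(88.0)) (np.float64(49.2), np.float64(48.0), np.float64(88.0))
gate line (np.float64(-21.9), np.float64(-66.9), np.float64(87.0)) (np.float64(22.2), np.float64(-67.1), np.float64(87.0))
comb ends [(np.float64(-55.5), np.float64(46.6), np.float64(88.0)), (np.float64(57.5), np.float64(47.4), np.float64(88.0))]
dish 58.9
beaker 2.7
vial 28.4
fine 3.4
```

The top-view difference at the dish and vial needs a look; the arm may be covering them.

View pics/top21.png

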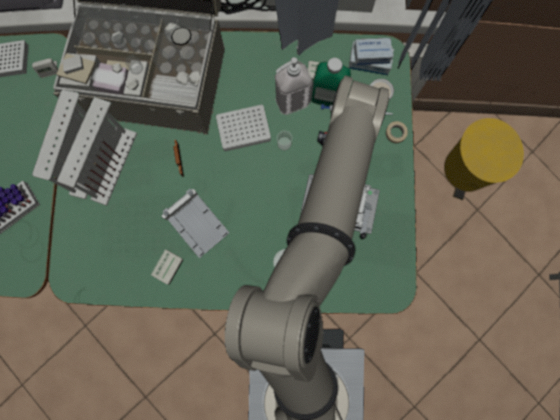

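Run:
```python
import cv2
d=cv2.absdiff(cv2.imread('pics/side0.png'),cv2.imread('pics/side21.png')).max(2)
for n,(u,v) in dict(dish=(228,246),beaker=(351,220),vial=(394,270)).items(): print(n,d[v-12:v+13,u-14:u+15].mean().round(1))
```

```text
dish 3.3
beaker 3.5
vial 3.5
```

The arm was just covering them; the side view shows dish, beaker and vial unchanged. Handing in.

```bash
python3 -c "
from plant import ticket,monitor
print(ticket.close_job()); print(monitor.get_state()['time_s'])"
```

```text
the job is handed in; nothing more can be done
None
the job is handed in; nothing more can be done
```

The stand is ready for pouring and the job is handed in, at about 28 s of the 72 s allowed; no verdict was reported.

**What I did:** I slid the white end gate fully down into the gate grooves and swung the cam lever round to about 1.59 rad. That angle comes from the gripper's position on the knob. I then slid the plain-barred broad comb down onto the sills nearest the closed end and let go of both pieces.

**Last checks:**
- **Seating:** the tool heights at contact matched the predictions, 70.9 mm for the gate and 73.4 mm for the comb (73.5 predicted). The tops then read 86 mm (gate) and 87 mm (comb) by camera depth. Both are 1 mm under nominal, the same offset I saw on the stand walls.
- **Alignment:** the gate lies within about 0.3° of the stand's axis and the comb within about 0.7°. Camera positions across the slots were within about 1–1.5 mm of nominal, and my slot measurements themselves varied by up to 1 mm between views.
- **Disturbance:** side and top views show the fine comb still in the rack. The dish, beaker and vial looked unmoved in the side view.

**Checks that disagreed:**
- The last top view seemed to show changes at the dish and vial, but the arm was covering them.
- One two-view height for the broad comb in the rack came out low, at 62–69 mm. I used the depth reading of about 72 mm instead, which agreed with the stated sizes (73 mm).

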